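# Prop up the carving cradle with a pry bar and batten

## Robot

A 7-joint arm with a two-finger parallel gripper is mounted at the origin on the work surface. World frame = base frame: x ahead of the robot, y to its left, z up, the work surface at z = 0. Lengths are in mm, angles in rad, forces in N, time in s.
With the tool pointing down it reaches from about 400 to 900 mm from the base axis. Payload 5.6 kg.
Tool frame: the origin (TCP) lies at the very end of the fingers, on their centre line; the grasp point (between the pads) lies 19 mm behind it (bot.grasp_offset is the distance from the TCP to the grasp point, in mm); z points along the fingers, y is the line along which they close (so a half turn about z gives the same grasp; the last joint's range is limited). The gripper opens to 92 mm and grips with 3 to 60 N. Pads are 20 mm wide; open, the fingers measure 128 mm over their backs; the gripper's body (75 mm by 189 mm) begins 69 mm behind the grasp point.
Start: joints at [1.191, 0.468, -0.012, 1.603, 0.006, 1.071, -0.056], TCP at [214.763, -613.504, 190.592] pointing down, gripper open.
Joint ranges: [-2.53, 2.53], [-0.31, 2.02], [-1.57, 1.55], [0.28, 2.44], [-1.29, 4.43], [0.15, 1.84], [-2.92, 2.92]. Speed limits (rad/s): [2.57, 2.57, 3.14, 3.14, 3.14, 3.14, 3.14].

## Interface

Orientations are given as [roll, pitch, yaw] about the fixed x, y, z axes, in that order (R = Rz(yaw) Ry(pitch) Rx(roll)).
In Python, from workcell import bot gives the robot as it stands.
- The arm moves only by the shell command python3 -m crank 'ROWS' [OPENING] [FORCE]. ROWS is JSON, a list of rows, each a list of 6 numbers: the shift along the tool's x, y, z in m, then the turn, a rotation vector about the tool's x, y, z in degrees. In form: [[x, y, z, ax, ay, az], ...]. A call has 1 to 10 rows; each row shifts and turns the commanded pose from where the row before left it, along the tool's axes as they then stand; what a row does not reach is not made up. A row lasts 1/12 s, in which the tool goes at most 41.7 mm and 7.16 degrees, less where a joint would pass 70% of its speed; a pose out of reach is approached as far as the arm can. A call is refused whole if a number of a shift passes 0.0417 or a number of a turn 7.16, either way. A call with a gripper value outside its range is refused whole. OPENING is the finger opening in m, from 0 to 0.0919, set as the call begins (- or left out, the last holds). The fingers move at their own pace and stop on an object; FORCE is the grip in N (left out, the last holds). Time passes only in rows, so rows that do not move let the fingers close. It gives the time, the measured TCP pose, the force, the opening and the grip force at its end, in the units of the state.
- bot.observe(): the state, without advancing time (a new reading comes with each control period).
- bot.capture(name): name is "side" or "top"; returns (picture, depth): 480x640x3 uint8, red, green, blue; 480x640 float32, mm along the optical axis (not along the pixel's ray), 0 where there is no reading.
- bot.get_calibration(name): a dict with "vfov" (degrees; the focal length in pixels is half the picture's height over the tangent of half this angle, whatever the lens; pixels are square), "cx", "cy" (the principal point, pixels), "view" (4x4, takes a point from world to camera coordinates). Camera axes: x right, y down, z forward; pixel columns grow to the right and rows downward; lengths in mm; the calibration is good to about 2 mm. A picture is of the moment at which its call begins. get_calibration takes no time and is no camera call.
- bot.job_done(): hands the job in; it is judged then, once.
The state is a dict: "clock": time; "q": joint angles; "dq": joint speeds; "joint_efforts": joint torques, N m; "eef_pos": TCP position; "ee_rot": TCP orientation; "wrist_force": force on the tool from outside, world axes, zero at the start; "ft_torque": the same for the moment, N m; "finger_gap": opening from 0.0 (shut) to 1.0 (fully open); "grasp_force": force on a finger pad.
Only numpy, scipy, OpenCV 4.12 (cv2) and the standard library are available. Lean on these libraries where they do the work, as an engineer would, in place of code of your own. Each camera call takes 0.05 s, during which the arm holds its last target. There are 200 camera calls.

## Task

Tip the heavy clay jar up for carving: with the pry bar over the fulcrum block, lever up the front end of its cradle, leave the bar's own weight holding it there, and slip the thin wooden batten lengthways from the front well under the middle of the raised front foot. Then take the bar right out, so that the foot comes down on the batten, and lay it flat on the bench. Let the cradle up and down gently, do not force the bar or shove the cradle along, do not touch the jar or let it shift in its saddles, and leave the kiln prop and the bowl alone.

Things in the scene. Friction and masses are not known exactly. Their poses are not given: they have to be found in the camera images.
- cradle: Wooden cradle carrying the clay jar, about 1.7 kg together, loose. Board 250 x 240 mm, 20 thick, underside 20 above the bench. Origin on the bench under the board's centre; x to the front end (the jar's mouth end, robot's right), y along the front edge. Front edge at x +125. One front foot (x 80 to 120, y -30 to 30); one full-width rear foot (x -125 to -95) about which it tips; else open beneath.
- foot (a point): Centre of the underside of the front foot: 60 mm wide (y), 40 front to back (x), 20 high, its front face 5 mm behind the board's front edge. At height 0 on the bench. Beside it, left and right, is the open gap 20 mm high under the board. Axes as the cradle's.
- jar_mid (a point): Fragile dark brown clay jar lying along the cradle in two saddles, 230 mm long, 124 thick, its top 176 above the bench; its rim ends 40 mm behind the board's front edge. The point is on its axis at mid-length, at x -30 mm of the cradle, 114 mm up. Axes as the cradle's.
- bar_mid (a point): Steel pry bar, 0.95 kg, lying flat. The point is its centre of mass, the place to grip it, 7 mm above the shank's underside. x along the shank to the toe, z up. Shank 26 mm wide, 14 thick, from 168 mm behind this point (handle end) to 147 ahead, then a flat toe 45 long, 26 wide, 6 thick, cranked up by 0.21 rad: when the toe is level the handle stands up at 0.21 rad.
- bar_toe (a point): Tip of the bar's toe, mid-width and mid-thickness: 191 mm ahead of bar_mid and 5.5 mm above its level. Axes as the bar's. With the toe 30 mm under the board and low over the bench, handle up at 0.4 rad, the shank just clears the fulcrum. Load on the toe then 7 to 9.5 N; the bar outweighs it, so let it down held: left with its handle end on the bench it keeps the foot about 20 mm up.
- block: Steel fulcrum block, 0.45 kg, loose, ready before the cradle's front edge, on either side of the front foot: base 56 mm (x) by 60 (y), 10 high, a round nosing (radius 10) along y on top, its crest 20 mm above the bench. Origin on the bench under its centre, about 49 mm out from the board's edge and 73 to 86 mm sideways of the front foot's middle. x or -x towards the cradle.
- shim_mid (a point): Flat wooden batten, 150 x 35 x 10 mm, 40 g. The point is its centre, 5 mm above the bench; x along its length, z up. Once under the foot its outer part sticks out in front of the cradle.
- prop_mid (a point): Upright square kiln prop, buff, 36 x 36 x 50 mm high, before the cradle's front edge on the other side of the front foot from the fulcrum block. The point is its centre, 25 mm up. Leave it alone.
- bowl: Small clay bowl, 104 mm wide, 50 high. Origin under its centre. Leave it alone.
Mind the look-alikes: they are no part of the job. Of the things like the block, leave any that is red; of the rest the larger one is meant.

How it is judged (in metres and radians):
On the way, in this order (a step that is already met when the one before it is completed fails the run):
1. the front foot is levered at least 13 mm off the bench by the bar, which bears on the cradle and on the fulcrum block (height (world z) of foot above 0.013 m and contact force between bar and cradle above 1.5 N and contact force between bar and block above 1.5 N), for 0.3 s.
2. the batten is at least 18 mm under the raised foot while the bar, let go, holds the cradle up (height (world z) of foot above 0.013 m and contact force between bar and cradle above 1.5 N and contact force between the fingers and bar below 0.1 N and x of shim_mid in the frame of cradle between 0.1 and 0.177 m and y of shim_mid in the frame of cradle between -0.03 and 0.03 m), for 0.1 s.
At the end, for the whole second after the job is handed in: Front foot rests on the batten (7.5 to 13.5 mm up); batten flat, lengthways within 0.35 rad, 18 mm or more under the foot, within 25 mm of its middle; bar flat on the bench, off the block, wholly out from under the cradle; at rest (height (world z) of foot between 0.0075 and 0.0135 m and x of shim_mid in the frame of cradle between 0.11 and 0.177 m and y of shim_mid in the frame of cradle between -0.025 and 0.025 m and angle between the x axis of shim_mid and the x axis of cradle, either way round below 0.35 rad and height (world z) of each of shim_mid, bar_mid below 0.012 m and contact force between cradle and shim above 1.5 N and contact force between bar and cradle below 0.1 N and angle between bar_mid's own z axis and vertical below 0.06 rad and (x of bar_toe in the frame of cradle above 0.125 m or x of bar_toe in the frame of cradle below -0.125 m or y of bar_toe in the frame of cradle above 0.12 m or y of bar_toe in the frame of cradle below -0.12 m) and linear speed of each of cradle, bar below 0.02 m/s); the robot touches nothing.
It fails at once if the cradle is jerked up or dropped (turns faster than 0.7 rad/s) (angular speed of cradle above 0.7 rad/s).
It fails at once if the bar is forced against the cradle with over 30 N (contact force between bar and cradle above 30 N).
It fails at once if the jar is touched by the robot, or shifts more than 10 mm in its saddles (contact force between any of the fingers, the arm and jar above 1 N or x of jar_mid in the frame of cradle above -0.02 m or x of jar_mid in the frame of cradle below -0.04 m or y of jar_mid in the frame of cradle above 0.01 m or y of jar_mid in the frame of cradle below -0.01 m).
It fails at once if the cradle is shoved more than 40 mm along the bench (distance of cradle from where it was at the start of the episode above 0.04 m).
It fails at once if the kiln prop or the bowl is moved more than 20 mm (distance of any of prop_mid, bowl from where it was at the start of the episode above 0.02 m).
It also fails if it takes over 70 s, if anything falls off the work surface, if the arm or the gripper's body presses on something with over 40 N, if the wrist force passes 120 N, or if a joint passes its speed limit or range.

## Working session

There is one attempt and no reset: what is moved stays moved. The work goes in short steps, Python scripts to look and compute and a shell command to move; the robot and the scene stay as the last step left them, time stands still between calls to the robot, and variables do not carry over. Pictures are saved under pics/ and viewed, at most 10 in all, crops included, and the job is handed in when it is done.

```bash
ls; mkdir -p pics; cat > h.py <<'E'
import numpy as np, cv2
from workcell import bot
def cam(n):
    c=bot.get_calibration(n); V=np.array(c["view"]); f=240/np.tan(np.radians(c["vfov"])/2); return f,c["cx"],c["cy"],V
def pts(n,depth):
    f,cx,cy,V=cam(n); v,u=np.mgrid[:480,:640]
    P=np.stack([(u-cx)/f*depth,(v-cy)/f*depth,depth],-1)
    return (P-V[:3,3])@V[:3,:3]
def ray(n,u,v,z):
    f,cx,cy,V=cam(n); d=V[:3,:3].T@np.array([(u-cx)/f,(v-cy)/f,1]); o=-V[:3,:3].T@V[:3,3]
    return o+d*(z-o[2])/d[2]
def proj(n,p):
    f,cx,cy,V=cam(n); q=V[:3,:3]@np.array(p)+V[:3,3]; return q[0]/q[2]*f+cx,q[1]/q[2]*f+cy
def snap(n):
    a,d=bot.capture(n); return a,d
E
python3 - <<'E'
from h import *
for n in("top","side"):
    a,d=snap(n); np.savez(f"{n}0.npz",a=a,d=d); cv2.imwrite(f"pics/{n}0.png",a[:,:,::-1])
    f,cx,cy,V=cam(n); print(n,f,cx,cy,-V[:3,:3].T@V[:3,3],V[:3,:3].round(3).tolist(), (d==0).mean())
print(bot.observe())
E
```

```text
pics
top 534.3181977246188 319.1040884987241 241.15466863360808 [ 495.62217273   45.57064703 1356.82273558] [[0.012, -1.0, 0.012], [-0.996, -0.013, -0.084], [0.084, -0.011, -0.996]] 0.004033203125
side 469.8045177719931 315.0752304414233 241.60239516951975 [-85.36831814 652.35068825 907.46437389] [[-0.672, -0.741, 0.006], [-0.484, 0.433, -0.761], [0.561, -0.514, -0.649]] 0.004013671875
{'clock': 0.1, 'q': array([ 1.19101537,  0.46829202, -0.01158666,  1.60347931,  0.00599369,
        1.07138847, -0.05631596]), 'dq': array([ 0.00041808,  0.00032701, -0.00013963, -0.00103977, -0.00094938,
       -0.00106223, -0.00015068]), 'joint_efforts': array([ 6.80493977e-04, -5.21649671e+01, -1.25341208e-02, -2.44365370e+01,
       -5.67681505e-02,  1.41205697e-02,  3.15487046e-05]), 'eef_pos': array([ 214.54453809, -613.00896169,  189.75534178]), 'ee_rot': array([-3.14006401e+00,  1.13771234e-04,  3.36682897e-01]), 'wrist_force': array([0.5816588 , 0.17028988, 1.08476441]), 'ft_torque': array([-0.00051962, -0.00906456, -0.03038151]), 'grasp_force': 0.0, 'finger_gap': 0.9992119584887839}
```

View pics/top0.png

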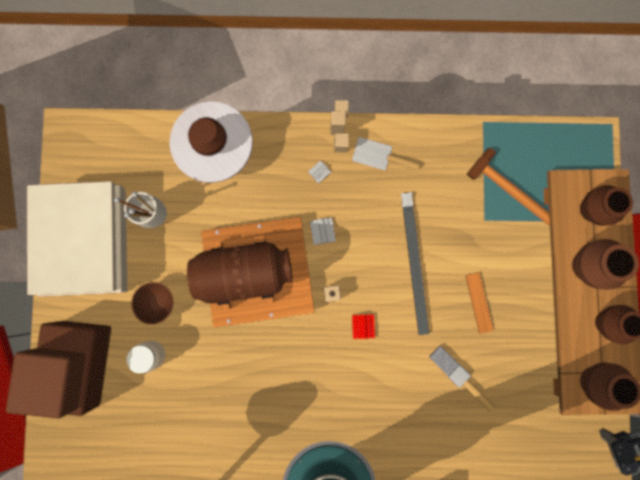

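View pics/side0.png

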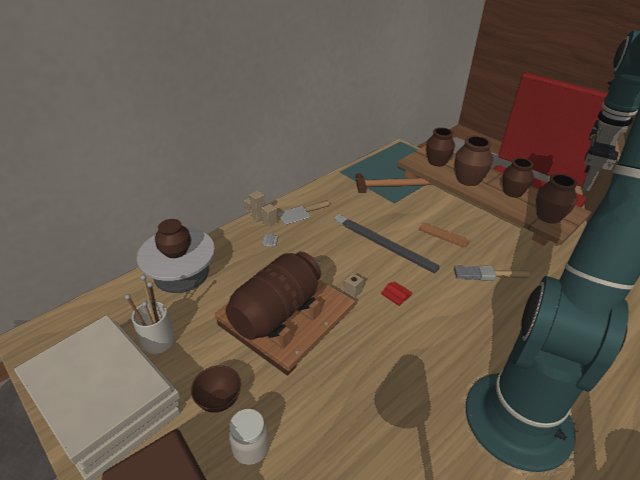

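The top view shows the cradle at (258,272) with its front to the right, the bar from (408,195), light end, to (422,332), the batten at (480,302) and the prop at (332,293). There are three block candidates: grey at (322,230), a smaller grey at (319,171) and red at (363,326). The larger grey one beside the front edge fits. I'll confirm it in a crop and measure.

```bash
python3 - <<'E'
from h import *
z=np.load("top0.npz"); a,d=z["a"],z["d"]; P=pts("top",d)
cv2.imwrite("pics/crop1.png",cv2.resize(a[155:345,195:505,::-1],None,fx=2.55,fy=2.55,interpolation=cv2.INTER_CUBIC))
hsv=cv2.cvtColor(a,cv2.COLOR_RGB2HSV)
def blob(name,box,mask,h):
    x0,y0,x1,y1=box; m=np.zeros(mask.shape,np.uint8); m[y0:y1,x0:x1]=mask[y0:y1,x0:x1]
    n,l,s,_=cv2.connectedComponentsWithStats(m); k=1+np.argmax(s[1:,4]); m=(l==k)
    ys,xs=np.nonzero(m); W=np.array([ray("top",u,v,h) for u,v in zip(xs,ys)])[:,:2].astype(np.float32)
    r=cv2.minAreaRect(W); b=cv2.boxPoints(r)
    print(name,len(xs),"c",np.round(r[0],1),"size",np.round(r[1],1),"ang",round(r[2],1),"mean",W.mean(0).round(1),"zmed",np.median(P[m][:,2]).round(1)); print(b.round(0).tolist())
H,S,V=[hsv[...,i].astype(int) for i in range(3)]
for q in [(258,225),(480,302),(415,270),(408,199),(322,230),(319,171),(332,293),(450,230)]: print(q,a[q[1],q[0]],hsv[q[1],q[0]],P[q[1],q[0]].round(1))
g=S<60
blob("bar",(395,185,435,345),g,14); blob("block",(305,210,340,248),g,15); blob("small",(305,155,335,188),g,12)
blob("batten",(462,265,500,340),(H<13)&(S>130),10)
blob("cradle",(190,205,325,335),(H<13)&(S>130),40)
blob("prop",(322,283,345,304),(S<110),50)
zz=P[...,2]
for v in range(190,340,4):
    m=g[v,395:435]; 
    if m.any(): u=395+np.nonzero(m)[0]; print(v,u.min(),u.max(),zz[v,u].mean().round(1),end=" | ")
E
```

```text
(258, 225) [195 161 136] [ 13  77 195] [644.9 183.6  37.2]
(480, 302) [208 127  61] [ 13 180 208] [ 460.7 -375.7    8.5]
(415, 270) [90 91 89] [45  6 91] [ 538.8 -210.1   18. ]
(408, 199) [205 200 191] [ 19  17 205] [ 719.8 -194.3   10. ]
(322, 230) [134 130 124] [ 18  19 134] [636.3  24.4  21. ]
(319, 171) [184 178 171] [ 16  18 184] [787.7  33.7  16.1]
(332, 293) [90 67 54] [ 11 102  90] [479.3  -1.3  49.4]
(450, 230) [192 148  88] [ 17 138 192] [ 6.429e+02 -3.037e+02 -3.000e-01]
bar 1309 c [ 558.4 -209. ] size [355.7  26.6] ang 6.7 mean [ 559.4 -209.8] zmed 13.5
[[380.0, -216.0], [383.0, -243.0], [737.0, -201.0], [733.0, -175.0]]
block 509 c [635.6  23.1] size [59.8 55.2] ang 9.5 mean [635.3  23.3] zmed 13.4
[[602.0, 45.0], [611.0, -9.0], [670.0, 1.0], [661.0, 55.0]]
small 254 c [788.  33.] size [38.2 44.1] ang 46.1 mean [787.6  33.2] zmed 10.0
[[759.0, 35.0], [791.0, 4.0], [817.0, 32.0], [785.0, 62.0]]Traceback (most recent call last):
  File "<stdin>", line 15, in <module>
  File "<stdin>", line 7, in blob
    return _wrapfunc(a, 'argmax', axis=axis, out=out, **kwds)
    return bound(*args, **kwds)
ValueError: attempt to get argmax of an empty sequence
```

View pics/crop1.png

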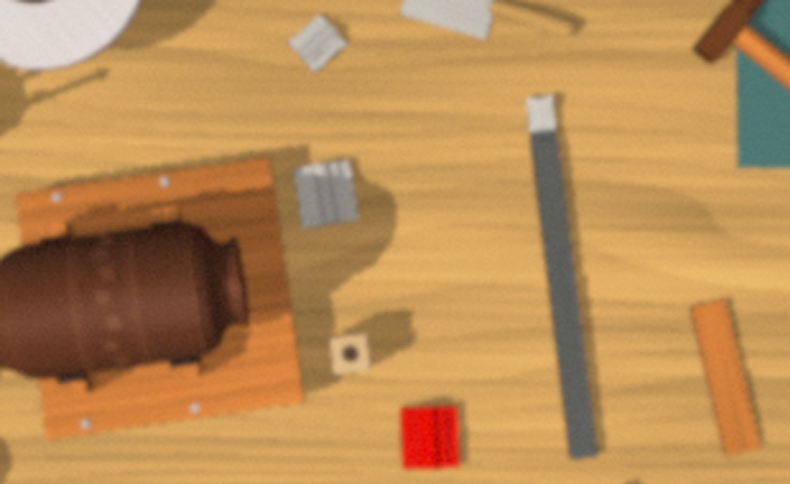

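The crop shows the larger ridged grey block at crop (326,193), beside the cradle's front edge. The small grey one at (318,43) and the red one at (430,437) are decoys. The bar's bright toe is at its far end, crop (541,113).

```bash
python3 - <<'E'
from h import *
z=np.load("top0.npz"); a,d=z["a"],z["d"]; P=pts("top",d)
hsv=cv2.cvtColor(a,cv2.COLOR_RGB2HSV); H,S,V=[hsv[...,i].astype(int) for i in range(3)]
zz=P[...,2]
def rect(name,box,mask,h):
    x0,y0,x1,y1=box; m=np.zeros(mask.shape,np.uint8); m[y0:y1,x0:x1]=mask[y0:y1,x0:x1]
    n,l,s,_=cv2.connectedComponentsWithStats(m); k=1+np.argmax(s[1:,4]); m=(l==k)
    ys,xs=np.nonzero(m); W=np.array([ray("top",u,v,h) for u,v in zip(xs,ys)])[:,:2].astype(np.float32)
    r=cv2.minAreaRect(W); print(name,len(xs),np.round(r[0],1),np.round(r[1],1),round(r[2],2),cv2.boxPoints(r).round(0).tolist(),zz[m].mean().round(1))
sat=(H<=14)&(S>150)
rect("batten",(462,262,500,340),sat,10)
rect("batten_h",(462,262,500,340),zz>4,10)
rect("cradle_h",(190,205,325,335),(zz>30)&(zz<200),40)
rect("cradle_b",(190,205,325,335),(zz>30)&(zz<48),40)
rect("prop",(320,280,348,306),zz>40,50)
rect("block_h",(305,210,340,250),zz>5,14)
# front edge: rightmost board pixel per row
E=[]
for v in range(222,312,3):
    u=np.nonzero((zz[v,285:318]>32)&(zz[v,285:318]<48))[0]
    if len(u): E.append(ray("top",285+u.max()+.5,v,40)[:2])
E=np.array(E,np.float32); print(cv2.fitLine(E,cv2.DIST_HUBER,0,.01,.01).ravel())
# bar: profile
for v in range(190,340,6):
    u=395+np.nonzero(S[v,395:435]<60)[0]
    if len(u): w=ray("top",(u.min()+u.max())/2,v,14); print(v,w[:2].round(0),zz[v,u[1:-1]].mean().round(1) if len(u)>3 else'',end=" | ")
E
```

```text
batten 820 [ 459.6 -373. ] [148.7  36.6] 13.18 [[383.0, -372.0], [391.0, -408.0], [536.0, -374.0], [528.0, -338.0]] 11.3Traceback (most recent call last):
  File "<stdin>", line 12, in <module>
  File "<stdin>", line 8, in rect
  File "h.py", line 10, in ray
    f,cx,cy,V=cam(n); d=V[:3,:3].T@np.array([(u-cx)/f,(v-cy)/f,1]); o=-V[:3,:3].T@V[:3,3]
              ~~~^^^
  File "h.py", line 4, in cam
    c=bot.get_calibration(n); V=np.array(c["view"]); f=240/np.tan(np.radians(c["vfov"])/2); return f,c["cx"],c["cy"],V
ValueError: time passes only in moves, steps and waits
```

```bash
python3 - <<'E'
s=open('h.py').read().replace("def cam","import functools\n@functools.cache\ndef cam"); open('h.py','w').write(s)
E
python3 - <<'E'
from h import *
z=np.load("top0.npz"); a,d=z["a"],z["d"]; P=pts("top",d)
hsv=cv2.cvtColor(a,cv2.COLOR_RGB2HSV); H,S,V=[hsv[...,i].astype(int) for i in range(3)]
zz=P[...,2]
def rect(name,box,mask,h):
    x0,y0,x1,y1=box; m=np.zeros(mask.shape,np.uint8); m[y0:y1,x0:x1]=mask[y0:y1,x0:x1]
    n,l,s,_=cv2.connectedComponentsWithStats(m); k=1+np.argmax(s[1:,4]); m=(l==k)
    ys,xs=np.nonzero(m); W=np.array([ray("top",u,v,h) for u,v in zip(xs,ys)])[:,:2].astype(np.float32)
    r=cv2.minAreaRect(W); print(name,len(xs),np.round(r[0],1),np.round(r[1],1),round(r[2],2),cv2.boxPoints(r).round(0).tolist(),zz[m].mean().round(1))
sat=(H<=14)&(S>150)
rect("cradle_b",(190,205,325,335),(zz>30)&(zz<48),40)
rect("prop",(320,280,348,306),zz>40,50)
rect("block_h",(305,210,340,250),zz>5,14)
E=[]
for v in range(222,312,3):
    u=np.nonzero((zz[v,285:318]>32)&(zz[v,285:318]<48))[0]
    if len(u): E.append(ray("top",285+u.max()+.5,v,40)[:2])
E=np.array(E,np.float32); print(cv2.fitLine(E,cv2.DIST_HUBER,0,.01,.01).ravel())
for v in range(190,340,6):
    u=395+np.nonzero(S[v,395:435]<60)[0]
    if len(u): w=ray("top",(u.min()+u.max())/2,v,14); print(v,w[:2].round(0),zz[v,u[1:-1]].mean().round(1) if len(u)>3 else'',end=" | ")
# floor calibration check with side camera
b=np.load("side0.npz"); Q=pts("side",b["d"])
for q in [(388,246),(443,234),(396,293),(354,284)]: print(q,Q[q[1],q[0]].round(1))
E
```

```text
cradle_b 5240 [529.7 182.6] [239.6 249.5] 8.84 [[392.0, 287.0], [430.0, 41.0], [667.0, 78.0], [629.0, 324.0]] 39.8
prop 222 [476.9  -2.1] [38.2 36. ] 7.67 [[456.0, 13.0], [460.0, -22.0], [498.0, -17.0], [493.0, 18.0]] 55.7
block_h 525 [635.2  21.9] [62.2 57.3] 10.17 [[600.0, 45.0], [610.0, -12.0], [671.0, -1.0], [661.0, 56.0]] 26.4
[9.8788726e-01 1.5517342e-01 5.4521899e+02 5.8778210e+01]
196 [ 727. -190.] 13.9 | 202 [ 711. -191.] 9.6 | 208 [ 696. -194.] 10.5 | 214 [ 681. -196.] 13.7 | 220 [ 665. -196.] 14.2 | 226 [ 650. -199.] 11.7 | 232 [ 635. -201.] 14.5 | 238 [ 620. -202.] 13.6 | 244 [ 604. -204.] 12.7 | 250 [ 589. -206.] 12.6 | 256 [ 574. -208.] 13.6 | 262 [ 559. -211.] 12.7 | 268 [ 544. -211.] 13.7 | 274 [ 529. -213.] 12.0 | 280 [ 514. -216.] 14.3 | 286 [ 499. -217.] 14.5 | 292 [ 484. -218.] 13.2 | 298 [ 469. -221.] 14.1 | 304 [ 454. -223.] 12.6 | 310 [ 439. -224.] 14.8 | 316 [ 424. -226.] 10.2 | 322 [ 409. -228.] 12.1 | 328 [ 395. -230.] 13.8 | (388, 246) [ 529.8 -198.8   14.8]
(443, 234) [ 459.4 -369.2    9.6]
(396, 293) [394.8 -75.9  11.2]
(354, 284) [466.8  10.2  48.6]
```

```bash
cat >> h.py <<'E'
from scipy.spatial.transform import Rotation as Ro
def barpose(M,yaw,t,g=5):
    f=np.array([np.cos(yaw)*np.cos(t),np.sin(yaw)*np.cos(t),-np.sin(t)]); u=np.array([np.cos(yaw)*np.sin(t),np.sin(yaw)*np.sin(t),np.cos(t)])
    R=np.stack([f,np.cross(-u,f),-u],1); return np.array(M)-g*u,R
def cur():
    o=bot.observe(); return np.array(o["eef_pos"]),Ro.from_euler("xyz",o["ee_rot"]).as_matrix()
def step(T0,T1,N):
    (p0,R0),(p1,R1)=T0,T1
    rv=Ro.from_matrix(R0.T@R1).as_rotvec()/N; r=Ro.from_rotvec(rv).as_matrix()
    A=sum(np.linalg.matrix_power(r,k) for k in range(N)); s=np.linalg.solve(A,R0.T@(p1-p0))
    print(N,"x",(s/1000).round(4).tolist(),np.degrees(rv).round(2).tolist()); return T1
# cradle frame
C0=np.array([529.7,182.6]); CY=np.radians(8.84); ex=np.array([np.sin(CY),-np.cos(CY)]); ey=np.array([np.cos(CY),np.sin(CY)])
def c2w(x,y,z): return np.array([*(C0+x*ex+y*ey),z])
YB=np.pi/2+CY
E
python3 - <<'E'
from h import *
T=cur(); print(T[0])
T=step(T,barpose([547,-210.4,100],.117,0),30)
T=step(T,barpose([547,-210.4,8],.117,0),10)
E
```

```text
[ 214.54453809 -613.00896169  189.75534178]
30 x [0.0139, -0.0106, 0.0032] [-0.0, 0.0, 0.42]
10 x [0.0, 0.0, 0.0092] [0.0, 0.0, 0.0]
```

```bash
R='x'; 
python3 -m crank '[[0.0139,-0.0106,0.0032,0,0,0.42],[0.0139,-0.0106,0.0032,0,0,0.42],[0.0139,-0.0106,0.0032,0,0,0.42],[0.0139,-0.0106,0.0032,0,0,0.42],[0.0139,-0.0106,0.0032,0,0,0.42],[0.0139,-0.0106,0.0032,0,0,0.42],[0.0139,-0.0106,0.0032,0,0,0.42],[0.0139,-0.0106,0.0032,0,0,0.42],[0.0139,-0.0106,0.0032,0,0,0.42],[0.0139,-0.0106,0.0032,0,0,0.42]]' 0.05 40
python3 -m crank '[[0.0139,-0.0106,0.0032,0,0,0.42],[0.0139,-0.0106,0.0032,0,0,0.42],[0.0139,-0.0106,0.0032,0,0,0.42],[0.0139,-0.0106,0.0032,0,0,0.42],[0.0139,-0.0106,0.0032,0,0,0.42],[0.0139,-0.0106,0.0032,0,0,0.42],[0.0139,-0.0106,0.0032,0,0,0.42],[0.0139,-0.0106,0.0032,0,0,0.42],[0.0139,-0.0106,0.0032,0,0,0.42],[0.0139,-0.0106,0.0032,0,0,0.42]]'
python3 -m crank '[[0.0139,-0.0106,0.0032,0,0,0.42],[0.0139,-0.0106,0.0032,0,0,0.42],[0.0139,-0.0106,0.0032,0,0,0.42],[0.0139,-0.0106,0.0032,0,0,0.42],[0.0139,-0.0106,0.0032,0,0,0.42],[0.0139,-0.0106,0.0032,0,0,0.42],[0.0139,-0.0106,0.0032,0,0,0.42],[0.0139,-0.0106,0.0032,0,0,0.42],[0.0139,-0.0106,0.0032,0,0,0.42],[0.0139,-0.0106,0.0032,0,0,0.42]]'
python3 -m crank '[[0,0,0,0,0,0],[0,0,0,0,0,0]]'
python3 - <<'E'
from h import *
T=cur(); print(T[0],bot.observe()["ee_rot"],bot.observe()["q"].round(2))
T=step(T,barpose([547,-210.4,8],.117,0),10)
E
```

```text
clock: 0.93
eef_pos: [315.9, -469.8, 158.1]
ee_rot: [-3.141, 0.0, 0.263]
wrist_force: [-0.0, 1.0, -0.4]
finger_gap: 0.55
grasp_force: 0.0
clock: 1.77
eef_pos: [427.0, -335.0, 126.1]
ee_rot: [-3.141, 0.001, 0.19]
wrist_force: [-0.0, -0.3, 0.1]
finger_gap: 0.546
grasp_force: 0.0
clock: 2.6
eef_pos: [547.6, -208.7, 94.0]
ee_rot: [-3.141, 0.001, 0.116]
wrist_force: [0.6, -0.1, 0.8]
finger_gap: 0.547
grasp_force: 0.0
clock: 2.77
eef_pos: [547.3, -208.7, 94.0]
ee_rot: [-3.141, 0.001, 0.119]
wrist_force: [-0.4, -0.8, 0.6]
finger_gap: 0.539
grasp_force: 0.0
[ 547.25191955 -208.70268735   94.00944679] [-3.14103171e+00  1.16559767e-03  1.18943454e-01] [ 0.4   0.48 -0.12  1.83  0.08  0.83 -1.21]
10 x [-0.0, 0.0002, 0.0091] [-0.0, 0.01, 0.01]
```

Tracks well. Descend, grip at 40 N and lift.

```bash

python3 -m crank '[[0,0.0002,0.0091,0,0,0],[0,0.0002,0.0091,0,0,0],[0,0.0002,0.0091,0,0,0],[0,0.0002,0.0091,0,0,0],[0,0.0002,0.0091,0,0,0],[0,0.0002,0.0091,0,0,0],[0,0.0002,0.0091,0,0,0],[0,0.0002,0.0091,0,0,0],[0,0.0002,0.0091,0,0,0],[0,0.0002,0.0091,0,0,0]]'
python3 -m crank '[[0,0,0,0,0,0],[0,0,0,0,0,0],[0,0,0,0,0,0],[0,0,0,0,0,0],[0,0,0,0,0,0],[0,0,0,0,0,0]]' 0.0 40
python3 -m crank '[[0,0,-0.004,0,0,0],[0,0,-0.008,0,0,0],[0,0,-0.012,0,0,0],[0,0,-0.014,0,0,0],[0,0,-0.014,0,0,0],[0,0,-0.014,0,0,0],[0,0,-0.014,0,0,0],[0,0,-0.014,0,0,0],[0,0,-0.014,0,0,0],[0,0,-0.012,0,0,0]]'
python3 - <<'E'
from h import *
a,d=snap("side"); cv2.imwrite("pics/s1.png",cv2.resize(a[100:380,220:640,::-1],None,fx=1.9,fy=1.9))
T=cur(); print(T[0],bot.observe()["ee_rot"])
T=step(T,barpose(c2w(330,80,140),YB,0),20)
T=step(T,barpose(c2w(330,80,140),YB,.4),10)
E
```

```text
clock: 3.6
eef_pos: [547.6, -211.4, 2.6]
ee_rot: [-3.142, 0.0, 0.117]
wrist_force: [0.5, 0.5, -0.3]
finger_gap: 0.542
grasp_force: 0.0
clock: 4.1
eef_pos: [548.0, -211.6, 4.1]
ee_rot: [3.141, -0.001, 0.117]
wrist_force: [0.1, -0.1, -0.5]
finger_gap: 0.132
grasp_force: 0.0
clock: 4.93
eef_pos: [548.2, -211.6, 126.0]
ee_rot: [3.141, -0.002, 0.117]
wrist_force: [-0.7, 0.3, 0.0]
finger_gap: 0.003
grasp_force: 0.0
[ 549.65996924 -212.10973335  128.13156574] [ 3.13899472 -0.00519031  0.11676193]
20 x [0.0074, 0.0019, -0.0003] [0.02, -0.01, -4.61]
10 x [-0.0002, 0.0, -0.0] [0.0, -2.29, 0.0]
```

View pics/s1.png

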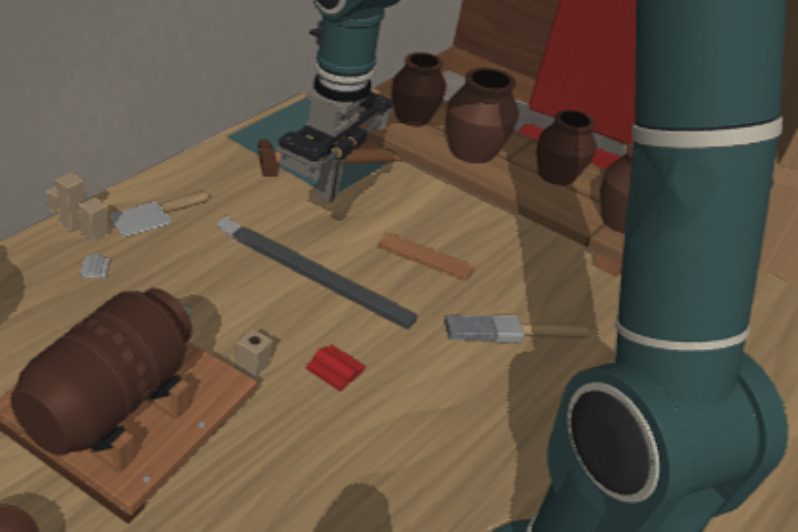

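The gripper came up empty: the bar is still at crop (315,275) and the closed fingers are above it at (325,195). Checking where the fingers really are against the reported pose.

```bash
python3 - <<'E'
from h import *
o=bot.observe(); print(o["eef_pos"],o["ee_rot"],o["finger_gap"],o["q"].round(3))
for n in("side","top"):
    a,d=snap(n); np.savez(n+"1.npz",a=a,d=d); P=pts(n,d); u,v=proj(n,o["eef_pos"]); print(n,u,v)
    g=proj(n,o["eef_pos"]+np.array([0,0,60])); print("60 above",g)
    if n=="side":
        i,j=int(u),int(v); im=a[j-80:j+60,i-90:i+90,::-1].copy(); cv2.drawMarker(im,(90,80),(0,0,255),0,8,1); A=cv2.resize(im,None,fx=3,fy=3)
        cv2.imwrite("pics/s2.png",A)
        m=(P[...,2]>60)&(P[...,2]<170)&(abs(P[...,0]-549)<150)&(abs(P[...,1]+212)<150); Q=P[m]; lo=Q[Q[:,2]<np.percentile(Q[:,2],4)]; print(len(Q),lo.mean(0),Q[:,2].min())
E
```

```text
[ 549.65996924 -212.10973335  128.13156574] [ 3.13899472 -0.00519031  0.11676193] 0.0036128000582851634 [ 0.412  0.44  -0.129  1.809  0.071  0.891 -1.203]
side 390.11779075954536 209.6747175508952
60 above (np.float64(392.5671513216628), np.float64(191.7783186916222))
45 [ 540.02035892 -208.81683481  152.67014166] 151.44463139814627
top 424.9422014712359 263.8707103796187
60 above (np.float64(430.6616421214523), np.float64(262.7395137069192))
```

View pics/s2.png

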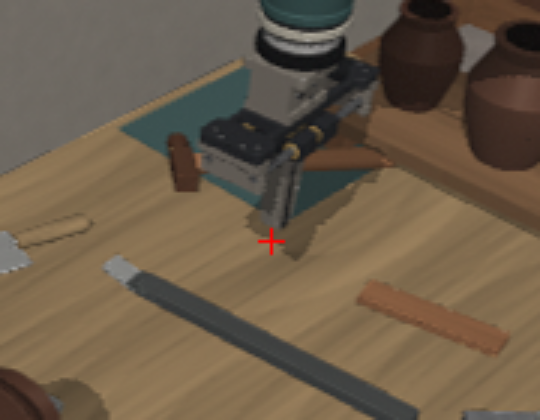

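The finger tips are about 17–20 mm above the reported TCP: 5 px at the cross, and 151 mm against 128 by depth. So they closed above the bar. I'll open, hover low and measure the tip height against the reported z.

```bash

python3 -m crank '[[0,0,0.0098,0,0,0],[0,0,0.0098,0,0,0],[0,0,0.0098,0,0,0],[0,0,0.0098,0,0,0],[0,0,0.0098,0,0,0],[0,0,0.0098,0,0,0],[0,0,0.0098,0,0,0],[0,0,0.0098,0,0,0],[0,0,0.0098,0,0,0],[0,0,0,0,0,0]]' 0.05 40
python3 -m crank '[[0,0,0,0,0,0],[0,0,0,0,0,0],[0,0,0,0,0,0],[0,0,0,0,0,0]]'
python3 - <<'E'
from h import *
print(bot.grasp_offset)
o=bot.observe(); print(o["eef_pos"],o["ee_rot"],o["finger_gap"])
a,d=snap("side"); P=pts("side",d); e=np.array(o["eef_pos"])
u,v=proj("side",e); print(u,v)
m=(P[...,2]>e[2]-15)&(P[...,2]>18)&(P[...,2]<e[2]+60)&(np.hypot(P[...,0]-e[0],P[...,1]-e[1])<70)
ys,xs=np.nonzero(m)
n,l,s,c=cv2.connectedComponentsWithStats(m.astype(np.uint8))
for k in range(1,n):
    if s[k,4]>8:
        Q=P[l==k]; i=np.argsort(Q[:,2])[:6]; print(s[k],Q[i].mean(0).round(1),Q[:,2].min().round(1))
i,j=int(u),int(v); im=a[j-60:j+40,i-60:i+60,::-1].copy(); cv2.drawMarker(im,(60,60),(0,0,255),0,6,1)
cv2.imwrite("pics/s3.png",cv2.resize(im,None,fx=5,fy=5))
E
```

```text
clock: 5.92
eef_pos: [546.2, -211.0, 33.0]
ee_rot: [-3.14, 0.003, 0.117]
wrist_force: [-0.2, 0.6, 0.5]
finger_gap: 0.542
grasp_force: 0.0
clock: 6.25
eef_pos: [548.2, -211.7, 36.1]
ee_rot: [3.141, -0.001, 0.117]
wrist_force: [-0.1, -0.3, 1.1]
finger_gap: 0.54
grasp_force: 0.0
18.700000000000003
[ 548.16318793 -211.67668212   36.06905312] [ 3.14094795e+00 -1.13554556e-03  1.16752237e-01] 0.5403903519076717
386.9225175006772 235.45879674480673
[391 215  10  12  81] [ 547.8 -242.    60.9] 58.5
[379 225   9  11  75] [ 541.1 -181.9   62.3] 59.2
```

View pics/s3.png

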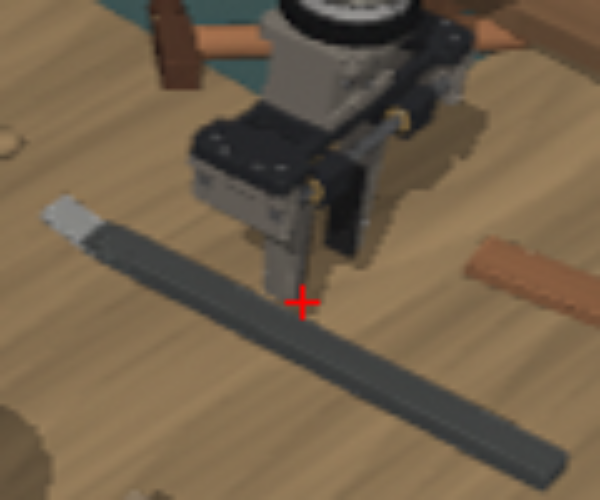

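The tips measure about 58 mm while the reported z is 36, so real tips are about 20 mm short of the reported TCP. Lowering accordingly, with the force watched.

```bash

python3 -m crank '[[0,0,0.005,0,0,0],[0,0,0.005,0,0,0],[0,0,0.005,0,0,0],[0,0,0.005,0,0,0],[0,0,0.005,0,0,0],[0,0,0.005,0,0,0],[0,0,0.005,0,0,0],[0,0,0.005,0,0,0],[0,0,0.003,0,0,0],[0,0,0.001,0,0,0]]'
python3 -m crank '[[0,0,0.001,0,0,0],[0,0,0.001,0,0,0],[0,0,0.001,0,0,0],[0,0,0.001,0,0,0]]'
python3 -m crank '[[0,0,0.001,0,0,0],[0,0,0.001,0,0,0],[0,0,0,0,0,0]]'
python3 -m crank '[[0,0,0,0,0,0],[0,0,0,0,0,0],[0,0,0,0,0,0],[0,0,0,0,0,0],[0,0,0,0,0,0]]' 0.0 40
python3 -m crank '[[0,0,0,0,0,0],[0,0,0,0,0,0],[0,0,0,0,0,0],[0,0,0,0,0,0],[0,0,0,0,0,0]]'
```

```text
clock: 7.13
eef_pos: [547.3, -211.3, -9.4]
ee_rot: [-3.141, 0.001, 0.117]
wrist_force: [0.6, -0.7, 0.1]
finger_gap: 0.546
grasp_force: 0.0
clock: 7.47
eef_pos: [547.8, -211.5, -12.5]
ee_rot: [3.141, -0.0, 0.117]
wrist_force: [-0.6, -0.1, -0.8]
finger_gap: 0.543
grasp_force: 0.0
clock: 7.72
eef_pos: [547.6, -211.5, -14.8]
ee_rot: [-3.142, 0.0, 0.117]
wrist_force: [-1.1, 0.1, 0.3]
finger_gap: 0.546
grasp_force: 0.0
clock: 8.13
eef_pos: [547.8, -211.7, -14.6]
ee_rot: [3.141, -0.0, 0.117]
wrist_force: [0.3, -0.5, 0.6]
finger_gap: 0.272
grasp_force: 40.0
clock: 8.55
eef_pos: [547.8, -211.7, -14.6]
ee_rot: [3.141, -0.0, 0.117]
wrist_force: [0.1, -1.6, 1.1]
finger_gap: 0.276
grasp_force: 40.0
```

```bash
sed -i 's/g=5)/g=21.6)/' h.py
python3 -m crank '[[0,0,-0.003,0,0,0],[0,0,-0.006,0,0,0],[0,0,-0.010,0,0,0],[0,0,-0.014,0,0,0],[0,0,-0.016,0,0,0],[0,0,-0.016,0,0,0],[0,0,-0.016,0,0,0],[0,0,-0.014,0,0,0],[0,0,-0.010,0,0,0],[0,0,-0.005,0,0,0]]'
python3 -m crank '[[0,0,0,0,0,0],[0,0,0,0,0,0],[0,0,0,0,0,0]]'
python3 - <<'E'
from h import *
T=cur(); print(T[0])
T=step(T,barpose(c2w(330,80,140),YB,0),20)
T=step(T,barpose(c2w(330,80,140),YB,.4),10)
E
```

```text
clock: 9.38
eef_pos: [548.0, -211.5, 97.0]
ee_rot: [3.141, -0.001, 0.117]
wrist_force: [0.5, -0.6, -8.2]
finger_gap: 0.276
grasp_force: 40.0
clock: 9.63
eef_pos: [546.7, -211.1, 94.3]
ee_rot: [-3.141, 0.002, 0.117]
wrist_force: [-0.1, 0.0, -9.6]
finger_gap: 0.275
grasp_force: 40.0
[ 546.70816221 -211.12951929   94.31680283]
20 x [0.0074, 0.002, -0.0012] [-0.01, 0.0, -4.61]
10 x [-0.0009, 0.0, -0.0] [0.0, -2.29, 0.0]
```

```bash

python3 -m crank '[[0.0074,0.002,-0.0012,0,0,-4.61],[0.0074,0.002,-0.0012,0,0,-4.61],[0.0074,0.002,-0.0012,0,0,-4.61],[0.0074,0.002,-0.0012,0,0,-4.61],[0.0074,0.002,-0.0012,0,0,-4.61],[0.0074,0.002,-0.0012,0,0,-4.61],[0.0074,0.002,-0.0012,0,0,-4.61],[0.0074,0.002,-0.0012,0,0,-4.61],[0.0074,0.002,-0.0012,0,0,-4.61],[0.0074,0.002,-0.0012,0,0,-4.61]]'
python3 -m crank '[[0.0074,0.002,-0.0012,0,0,-4.61],[0.0074,0.002,-0.0012,0,0,-4.61],[0.0074,0.002,-0.0012,0,0,-4.61],[0.0074,0.002,-0.0012,0,0,-4.61],[0.0074,0.002,-0.0012,0,0,-4.61],[0.0074,0.002,-0.0012,0,0,-4.61],[0.0074,0.002,-0.0012,0,0,-4.61],[0.0074,0.002,-0.0012,0,0,-4.61],[0.0074,0.002,-0.0012,0,0,-4.61],[0.0074,0.002,-0.0012,0,0,-4.61]]'
python3 -m crank '[[-0.0009,0,0,0,-2.29,0],[-0.0009,0,0,0,-2.29,0],[-0.0009,0,0,0,-2.29,0],[-0.0009,0,0,0,-2.29,0],[-0.0009,0,0,0,-2.29,0],[-0.0009,0,0,0,-2.29,0],[-0.0009,0,0,0,-2.29,0],[-0.0009,0,0,0,-2.29,0],[-0.0009,0,0,0,-2.29,0],[-0.0009,0,0,0,-2.29,0]]'
python3 -m crank '[[0,0,0,0,0,0],[0,0,0,0,0,0],[0,0,0,0,0,0]]'
python3 - <<'E'
from h import *
print(bot.observe()["q"].round(2)); p,R=cur()
print("p",p,"tilt",np.arcsin(-R[2,0]),"yaw",np.arctan2(R[1,0],R[0,0]),YB)
for n in("side","top"):
    a,d=snap(n); np.savez(n+"2.npz",a=a,d=d)
im=np.vstack([a[150:330,180:460]]); cv2.imwrite("pics/t2.png",cv2.resize(im[:,:,::-1],None,fx=2.6,fy=2.6))
P=pts("top",d); hsv=cv2.cvtColor(a,cv2.COLOR_RGB2HSV)
# bar: dark grey / bright, above z 25, near y lane
L=(P[...,:2]-C0); cx=L@ex; cy=L@ey; z=P[...,2]
m=(hsv[...,1]<60)&(cx>100)&(cx<520)&(abs(cy-80)<40)&(z>25)
for x in range(120,510,15):
    k=m&(abs(cx-x)<7)
    if k.sum()>5: print(x,cy[k].min().round(0),cy[k].max().round(0),z[k].mean().round(0),k.sum(),end=" | ")
E
```

```text
clock: 10.47
eef_pos: [619.9, -195.6, 105.7]
ee_rot: [-3.139, 0.001, 0.925]
wrist_force: [-0.7, -0.1, -9.3]
finger_gap: 0.277
grasp_force: 40.0
clock: 11.3
eef_pos: [658.8, -132.0, 117.6]
ee_rot: [-3.139, -0.001, 1.729]
wrist_force: [0.4, -1.4, -8.8]
finger_gap: 0.274
grasp_force: 40.0
clock: 12.13
eef_pos: [660.1, -140.0, 119.1]
ee_rot: [-3.14, 0.399, 1.726]
wrist_force: [-0.9, 0.4, -9.5]
finger_gap: 0.274
grasp_force: 40.0
clock: 12.38
eef_pos: [660.7, -140.7, 120.2]
ee_rot: [-3.141, 0.398, 1.726]
wrist_force: [0.6, -0.3, -9.5]
finger_gap: 0.274
grasp_force: 40.0
[ 0.18  0.58 -0.31  1.69  0.7   0.98 -0.35]
p [ 660.74040161 -140.73331122  120.15276079] tilt 0.3980771797696099 yaw 1.7257195033007555 1.7250834326711952
150 40.0 104.0 375.0 41 | 165 64.0 106.0 137.0 36 | 180 107.0 112.0 458.0 7 | 195 112.0 117.0 466.0 8 | 225 70.0 120.0 492.0 148 | 240 56.0 120.0 484.0 204 | 255 40.0 89.0 466.0 76 | 270 55.0 100.0 364.0 23 | 285 40.0 104.0 334.0 147 | 300 40.0 119.0 281.0 89 | 315 40.0 119.0 253.0 148 | 330 75.0 95.0 155.0 15 | 345 68.0 91.0 152.0 63 | 360 68.0 88.0 160.0 62 | 375 68.0 89.0 167.0 61 | 390 68.0 89.0 172.0 67 | 405 67.0 89.0 178.0 66 | 420 67.0 89.0 185.0 70 | 435 67.0 90.0 192.0 68 | 450 66.0 90.0 198.0 74 | 465 66.0 90.0 205.0 77 | 480 67.0 89.0 210.0 54 |
```

View pics/t2.png

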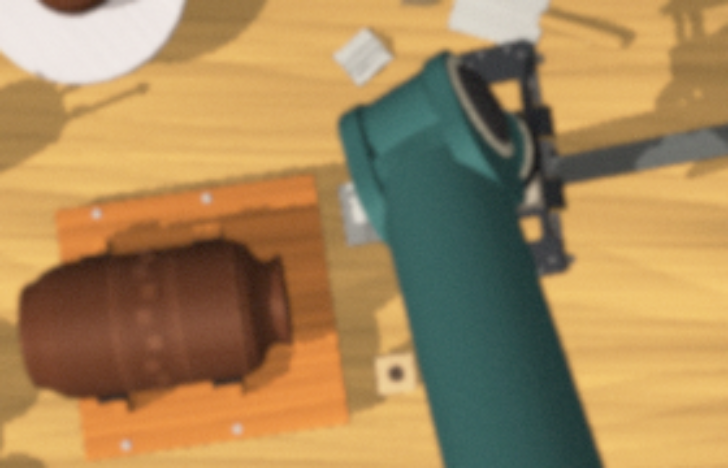

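The handle is visible at crop (560–728,150). The measured slope is 0.41 and the lane is y≈79, which agrees with the model. The block is visible at (358,212) and the jar is clear of the arm. Next: tip to before the edge, then thread it in.

```bash
cat >> h.py <<'E'
def tip(x,z,t,y=80):  # bar pose with toe tip at cradle x, height z, tilt t
    return barpose(c2w(x+191*np.cos(t)+5.5*np.sin(t),y,z+191*np.sin(t)-5.5*np.cos(t)),YB,t)
def where():
    p,R=cur(); t=np.arcsin(-R[2,0]); M=p-21.6*R[:,2]; tp=M+191*R[:,0]-5.5*R[:,2]
    f=lambda w:[round(float((w[:2]-C0)@ex),1),round(float((w[:2]-C0)@ey),1),round(float(w[2]),1)]
    print("tilt",t.round(3),"mid",f(M),"tip",f(tp),"F",bot.observe()["wrist_force"].round(1)); return p,R
E
python3 - <<'E'
from h import *
T=where()
T=step(T,tip(135,21,.4),10); T=step(T,tip(128,16.5,.4),3); T=step(T,tip(95,5.5,.4),8)
E
```

```text
tilt 0.399 mid [332.2, 79.8, 140.7] tip [154.1, 79.9, 71.5] F [-0.9 -0.5 -9.6]
10 x [0.0037, 0.0, 0.0039] [-0.0, -0.0, -0.0]
3 x [0.0027, -0.0, 0.0005] [0.0, 0.0, 0.0]
8 x [0.0043, 0.0, -0.0003] [0.0, 0.0, 0.0]
```

```bash

python3 -m crank '[[0.0037,0,0.0039,0,0,0],[0.0037,0,0.0039,0,0,0],[0.0037,0,0.0039,0,0,0],[0.0037,0,0.0039,0,0,0],[0.0037,0,0.0039,0,0,0],[0.0037,0,0.0039,0,0,0],[0.0037,0,0.0039,0,0,0],[0.0037,0,0.0039,0,0,0],[0.0037,0,0.0039,0,0,0],[0.0037,0,0.0039,0,0,0]]'
python3 -m crank '[[0,0,0,0,0,0],[0,0,0,0,0,0],[0,0,0,0,0,0],[0,0,0,0,0,0]]'
python3 - <<'E'
from h import *
T=where()
T=step(T,tip(128,16.5,.4),3); T=step(T,tip(95,5.5,.4),8)
a,d=snap("side"); u,v=map(int,proj("side",c2w(128,80,20))); print(u,v)
im=a[v-65:v+65,u-65:u+110,::-1]; cv2.imwrite("pics/s4.png",cv2.resize(im,None,fx=4.5,fy=4.5))
E
```

```text
clock: 13.32
eef_pos: [658.2, -121.8, 70.1]
ee_rot: [3.142, 0.4, 1.726]
wrist_force: [-0.1, -0.1, -10.2]
finger_gap: 0.274
grasp_force: 40.0
clock: 13.65
eef_pos: [658.4, -122.3, 71.1]
ee_rot: [3.141, 0.4, 1.726]
wrist_force: [0.9, -0.1, -8.9]
finger_gap: 0.273
grasp_force: 40.0
tilt 0.4 mid [312.6, 80.3, 91.0] tip [134.6, 80.3, 21.7] F [ 0.9 -0.1 -8.9]
3 x [0.0027, -0.0001, 0.0007] [0.02, 0.0, 0.01]
8 x [0.0043, 0.0, -0.0003] [0.0, 0.0, 0.0]
295 269
```

View pics/s4.png

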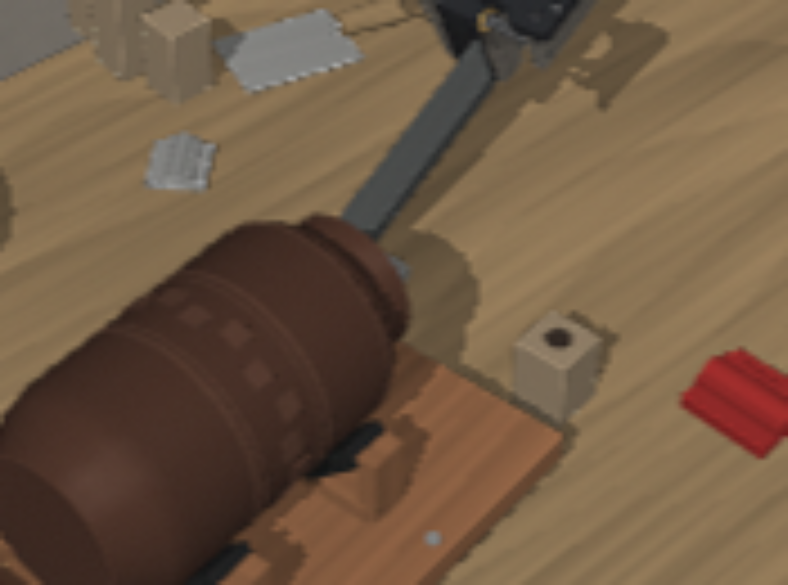

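The bar's shank runs from crop (470,70) down behind the jar rim at (355,230). The toe is hidden, so I'll feel my way in by wrist force.

```bash

python3 -m crank '[[0.0027,-0.0001,0.0007,0,0,0],[0.0027,-0.0001,0.0007,0,0,0],[0.0027,-0.0001,0.0007,0,0,0],[0,0,0,0,0,0]]'
python3 -m crank '[[0.0043,0,-0.0003,0,0,0],[0.0043,0,-0.0003,0,0,0],[0,0,0,0,0,0]]'
python3 -m crank '[[0.0043,0,-0.0003,0,0,0],[0.0043,0,-0.0003,0,0,0],[0,0,0,0,0,0]]'
python3 -c "
from h import *
T=where(); step(T,tip(95,5.5,.4),4)"
```

```text
clock: 14.03
eef_pos: [656.4, -114.3, 64.9]
ee_rot: [-3.141, 0.399, 1.727]
wrist_force: [0.2, -0.3, -9.2]
finger_gap: 0.271
grasp_force: 40.0
clock: 14.28
eef_pos: [655.4, -105.5, 62.2]
ee_rot: [-3.141, 0.398, 1.728]
wrist_force: [-0.1, 0.8, -9.4]
finger_gap: 0.272
grasp_force: 40.0
clock: 14.53
eef_pos: [654.1, -97.6, 59.5]
ee_rot: [-3.141, 0.398, 1.728]
wrist_force: [0.3, 2.0, -9.2]
finger_gap: 0.274
grasp_force: 40.0
tilt 0.398 mid [287.6, 79.9, 79.4] tip [109.4, 79.4, 10.4] F [ 0.3  2.  -9.2]
4 x [0.0038, 0.0, -0.0004] [0.01, -0.02, 0.03]
```

```bash

python3 -m crank '[[0.0038,0,-0.0004,0,0,0],[0,0,0,0,0,0]]'
python3 -m crank '[[0.0038,0,-0.0004,0,0,0],[0,0,0,0,0,0]]'
python3 -m crank '[[0.0038,0,-0.0004,0,0,0],[0,0,0,0,0,0]]'
python3 -c "
from h import *
T=where(); step(T,tip(95,5.5,.4),2)"
```

```text
clock: 14.7
eef_pos: [653.6, -94.8, 58.6]
ee_rot: [-3.141, 0.399, 1.727]
wrist_force: [0.2, -0.5, -9.5]
finger_gap: 0.27
grasp_force: 40.0
clock: 14.87
eef_pos: [653.0, -91.2, 57.5]
ee_rot: [-3.142, 0.399, 1.727]
wrist_force: [0.8, 0.1, -10.7]
finger_gap: 0.272
grasp_force: 40.0
clock: 15.03
eef_pos: [652.4, -87.6, 56.3]
ee_rot: [-3.141, 0.399, 1.727]
wrist_force: [-0.6, -0.0, -8.6]
finger_gap: 0.269
grasp_force: 40.0
tilt 0.399 mid [277.4, 79.7, 76.2] tip [99.3, 79.4, 7.1] F [-0.6 -0.  -8.6]
2 x [0.0023, 0.0001, -0.0002] [0.01, -0.03, 0.04]
```

Inside by about 26 mm with no contact. Now the lowering arc about the nosing, in watched stages.

```bash
cat >> h.py <<'E'
def arc(t,s0=114,y=80,xb=174.5,dz=0):
    s=s0-10*(.4-t); return barpose(c2w(xb-17*np.sin(t)+s*np.cos(t),y,10+17*np.cos(t)+s*np.sin(t)+dz),YB,t)
E
python3 -c "
from h import *
T=where(); T=step(T,arc(.4,dz=1),4)
for t in(.3,.2,.1,0,-.06): T=step(T,arc(t),5)"
```

```text
tilt 0.399 mid [277.4, 79.7, 76.2] tip [99.3, 79.4, 7.1] F [-0.6 -0.  -8.6]
4 x [0.0015, 0.0001, 0.0008] [0.01, -0.02, 0.02]
5 x [0.0004, -0.0, 0.0025] [0.0, 1.15, -0.0]
5 x [0.0003, 0.0, 0.0022] [-0.0, 1.15, -0.0]
5 x [0.0003, 0.0, 0.0022] [-0.0, 1.15, 0.0]
5 x [0.0003, 0.0, 0.0022] [-0.0, 1.15, 0.0]
5 x [0.0002, -0.0, 0.0013] [-0.0, 0.69, 0.0]
```

```bash

python3 -c "
from h import *
T=where(); T=step(T,arc(.32,dz=1.5),5);T=step(T,arc(.24),5);"
```

```text
tilt 0.399 mid [277.4, 79.7, 76.2] tip [99.3, 79.4, 7.1] F [-0.6 -0.  -8.6]
5 x [0.0014, 0.0001, 0.0024] [0.0, 0.9, 0.02]
5 x [0.0003, -0.0, 0.0021] [0.0, 0.92, 0.0]
```

```bash

python3 -m crank '[[0.0014,0.0001,0.0024,0,0.9,0],[0.0014,0.0001,0.0024,0,0.9,0],[0.0014,0.0001,0.0024,0,0.9,0],[0.0014,0.0001,0.0024,0,0.9,0],[0.0014,0.0001,0.0024,0,0.9,0],[0,0,0,0,0,0]]' - 25
python3 -m crank '[[0.0003,0,0.0021,0,0.92,0],[0.0003,0,0.0021,0,0.92,0],[0.0003,0,0.0021,0,0.92,0],[0,0,0,0,0,0]]'
python3 -c "
from h import *
T=where(); T=step(T,arc(.2),5);T=step(T,arc(.1),5)"
```

```text
clock: 15.53
eef_pos: [652.3, -88.0, 42.4]
ee_rot: [-3.141, 0.321, 1.724]
wrist_force: [1.0, -0.7, -9.5]
finger_gap: 0.283
grasp_force: 25.0
clock: 15.87
eef_pos: [652.6, -89.0, 36.3]
ee_rot: [-3.141, 0.273, 1.724]
wrist_force: [0.1, -0.5, -9.1]
finger_gap: 0.276
grasp_force: 25.0
tilt 0.273 mid [281.5, 79.7, 57.1] tip [96.0, 79.9, 11.0] F [ 0.1 -0.5 -9.1]
5 x [0.0008, 0.0001, 0.0016] [-0.01, 0.83, -0.01]
5 x [0.0003, 0.0, 0.0022] [-0.0, 1.15, 0.0]
```

```bash

python3 -m crank '[[0.0008,0,0.0016,0,0.83,0],[0.0008,0,0.0016,0,0.83,0],[0.0008,0,0.0016,0,0.83,0],[0,0,0,0,0,0]]'
python3 -m crank '[[0.0005,0,0.0018,0,0.83,0],[0.0003,0,0.0018,0,0.83,0],[0,0,0,0,0,0]]'
python3 -c "
from h import *
T=where(); T=step(T,arc(.15),3);T=step(T,arc(.1),3)"
```

```text
clock: 16.2
eef_pos: [652.4, -87.4, 31.0]
ee_rot: [-3.141, 0.229, 1.725]
wrist_force: [-0.1, -1.5, -9.1]
finger_gap: 0.277
grasp_force: 25.0
clock: 16.45
eef_pos: [652.7, -86.4, 27.4]
ee_rot: [-3.142, 0.199, 1.725]
wrist_force: [0.8, 1.0, -8.3]
finger_gap: 0.276
grasp_force: 25.0
tilt 0.199 mid [280.5, 80.2, 48.6] tip [92.1, 80.2, 16.2] F [ 0.8  1.  -8.3]
3 x [0.0001, -0.0001, 0.0018] [0.0, 0.94, 0.0]
3 x [0.0003, -0.0, 0.0019] [-0.0, 0.95, -0.0]
```

```bash

python3 -m crank '[[0.0001,0,0.0018,0,0.94,0],[0.0001,0,0.0018,0,0.94,0],[0,0,0,0,0,0]]'
python3 -m crank '[[0.0001,0,0.0018,0,0.94,0],[0.0002,0,0.0018,0,0.94,0],[0,0,0,0,0,0]]'
python3 -m crank '[[0.0003,0,0.0019,0,0.95,0],[0.0003,0,0.0019,0,0.95,0],[0,0,0,0,0,0]]'
python3 -c "
from h import *
T=where(); T=step(T,arc(.05),3);T=step(T,arc(0),3);
a,d=snap('top');P=pts('top',d);L=P[...,:2]-C0
m=(abs(L@ex-105)<12)&(abs(abs(L@ey)-95)<18)&(P[...,2]<90); print('front z L/R',np.median(P[m&(L@ey>0)][:,2]),np.median(P[m&(L@ey<0)][:,2]),m.sum())"
```

```text
clock: 16.7
eef_pos: [653.2, -86.0, 24.2]
ee_rot: [3.14, 0.165, 1.726]
wrist_force: [-1.1, 4.6, -6.0]
finger_gap: 0.279
grasp_force: 25.0
clock: 16.95
eef_pos: [653.1, -86.5, 20.3]
ee_rot: [3.141, 0.132, 1.725]
wrist_force: [-0.7, 4.4, -4.7]
finger_gap: 0.275
grasp_force: 25.0
clock: 17.2
eef_pos: [652.8, -87.0, 16.2]
ee_rot: [3.141, 0.099, 1.725]
wrist_force: [-0.4, 4.5, -3.9]
finger_gap: 0.28
grasp_force: 25.0
tilt 0.099 mid [283.1, 80.2, 37.7] tip [92.5, 80.3, 24.3] F [-0.4  4.5 -3.9]
3 x [0.0002, -0.0001, 0.0017] [0.0, 0.93, -0.01]
3 x [0.0003, 0.0, 0.0018] [-0.0, 0.95, 0.0]
front z L/R 48.00254939644579 47.58577502037045 281
```

The cradle is rising evenly, 8 mm on both sides, with low forces. Continue.

```bash

python3 -m crank '[[0.0002,0,0.0017,0,0.93,0],[0.0002,0,0.0017,0,0.93,0],[0.0002,0,0.0017,0,0.93,0],[0,0,0,0,0,0]]'
python3 -m crank '[[0.0003,0,0.0018,0,0.95,0],[0.0003,0,0.0018,0,0.95,0],[0.0003,0,0.0018,0,0.95,0],[0,0,0,0,0,0]]'
python3 -c "
from h import *
T=where(); T=step(T,arc(-.04),3);T=step(T,arc(-.06),2)"
```

```text
clock: 17.58
eef_pos: [652.5, -87.2, 10.9]
ee_rot: [-3.141, 0.05, 1.724]
wrist_force: [0.2, 4.9, -4.5]
finger_gap: 0.275
grasp_force: 25.0
clock: 17.92
eef_pos: [652.3, -87.0, 5.3]
ee_rot: [-3.141, 0.001, 1.724]
wrist_force: [-0.4, 2.8, -4.0]
finger_gap: 0.277
grasp_force: 25.0
tilt 0.001 mid [285.2, 79.7, 26.9] tip [94.2, 79.9, 32.2] F [-0.4  2.8 -4. ]
3 x [0.0005, 0.0001, 0.0014] [-0.02, 0.79, -0.02]
2 x [0.0002, -0.0, 0.0011] [-0.0, 0.57, 0.0]
```

```bash

python3 -m crank '[[0.0003,0,0.0015,0,0.8,0],[0.0003,0,0.0015,0,0.8,0],[0.0003,0,0.0015,0,0.8,0],[0,0,0,0,0,0]]'
python3 -m crank '[[0.0002,0,0.001,0,0.55,0],[0.0002,0,0.001,0,0.55,0],[0,0,0,0,0,0],[0,0,0,0,0,0]]'
python3 -c "
from h import *
T=where(); T=step(T,arc(-.072),2)
a,d=snap('top');P=pts('top',d);L=P[...,:2]-C0
m=(abs(L@ex-105)<12)&(abs(abs(L@ey)-95)<18)&(P[...,2]<90); print('front z L/R',np.median(P[m&(L@ey>0)][:,2]),np.median(P[m&(L@ey<0)][:,2]),m.sum())
m=(abs(L@ex-438)<12)&(abs(L@ey-80)<9);print('handle end top z',np.median(P[m][:,2]),m.sum())
m=(abs(L@ex-400)<8)&(abs(L@ey-80)<9);print('400 top z',np.median(P[m][:,2]),m.sum())"
```

```text
clock: 18.25
eef_pos: [652.3, -86.4, 1.1]
ee_rot: [-3.141, -0.039, 1.724]
wrist_force: [-0.4, 1.0, -5.1]
finger_gap: 0.282
grasp_force: 25.0
clock: 18.58
eef_pos: [652.5, -86.0, -0.5]
ee_rot: [-3.141, -0.056, 1.725]
wrist_force: [-0.2, -3.1, -4.5]
finger_gap: 0.276
grasp_force: 25.0
tilt -0.056 mid [285.5, 80.1, 21.1] tip [95.1, 80.1, 37.4] F [-0.2 -3.1 -4.5]
2 x [0.0005, -0.0, 0.001] [-0.01, 0.44, 0.0]
front z L/R 60.25652976655172 60.05481311239818 292
handle end top z 19.34909133346965 11
400 top z nan 0
  return _methods._mean(a, axis=axis, dtype=dtype,
  ret = ret.dtype.type(ret / rcount)
```

```bash

python3 -m crank '[[0.0002,0,0.001,0,0.45,0],[0.0002,0,0.001,0,0.45,0],[0,0,0,0,0,0],[0,0,0,0,0,0]]'
python3 -m crank '[[0.0001,0,0.0008,0,0.4,0],[0,0,0,0,0,0],[0,0,0,0,0,0]]'
python3 -c "
from h import *
T=where()"
```

```text
clock: 18.97
eef_pos: [652.5, -85.5, -2.4]
ee_rot: [3.142, -0.072, 1.725]
wrist_force: [0.5, -4.8, -5.4]
finger_gap: 0.276
grasp_force: 25.0
clock: 19.22
eef_pos: [652.5, -85.2, -2.5]
ee_rot: [-3.142, -0.079, 1.725]
wrist_force: [-0.6, -5.4, -0.2]
finger_gap: 0.276
grasp_force: 25.0
tilt -0.079 mid [285.2, 80.2, 19.0] tip [95.2, 80.2, 39.5] F [-0.6 -5.4 -0.2]
```

```bash

python3 -m crank '[[-0.0006,0,0,0,0,0],[-0.0005,0,0,0,0,0],[0,0,0,0,0,0]]' - 10
python3 -m crank '[[0,0,0,0,0,0],[0,0,0,0,0,0],[0,0,0,0,0,0]]' 0.045
python3 -c "
from h import *
T=where();print(bot.observe()['finger_gap'])"
```

```text
clock: 19.47
eef_pos: [652.5, -85.1, -2.6]
ee_rot: [-3.141, -0.08, 1.726]
wrist_force: [-1.5, -4.3, 2.4]
finger_gap: 0.279
grasp_force: 10.0
clock: 19.72
eef_pos: [652.9, -83.0, -3.0]
ee_rot: [3.14, -0.082, 1.727]
wrist_force: [0.5, -0.2, -0.2]
finger_gap: 0.477
grasp_force: 0.0
tilt -0.082 mid [283.2, 80.9, 18.5] tip [93.3, 80.5, 39.7] F [ 0.5 -0.2 -0.2]
0.47664725875567876
```

```bash

python3 -m crank '[[0,0,-0.005,0,0,0],[0,0,-0.01,0,0,0],[0,0,-0.015,0,0,0],[0,0,-0.018,0,0,0],[0,0,-0.018,0,0,0],[0,0,-0.018,0,0,0],[0,0,-0.018,0,0,0],[0,0,-0.018,0,0,0],[0,0,-0.015,0,0,0],[0,0,-0.01,0,0,0]]'
python3 - <<'E'
from h import *
b=np.radians(13.18); bx=np.array([np.cos(b),np.sin(b)]); G=np.array([459.6,-373.0])-55*bx
def flat(xy,yaw,z): return barpose([*xy,z],yaw,0,g=0)
T=cur(); T=step(T,flat(G,b,60),25); T=step(T,flat(G,b,-16),10)
E
```

```text
clock: 20.55
eef_pos: [655.6, -96.6, 145.0]
ee_rot: [3.138, -0.079, 1.726]
wrist_force: [0.2, 0.2, 0.1]
finger_gap: 0.486
grasp_force: 0.0
25 x [-0.0167, -0.0024, 0.0027] [-0.13, -0.15, 3.43]
10 x [0.0, 0.0, 0.0076] [0.0, 0.0, 0.0]
```

```bash

python3 -m crank '[[-0.0167,-0.0024,0.0027,-0.13,-0.15,3.43],[-0.0167,-0.0024,0.0027,-0.13,-0.15,3.43],[-0.0167,-0.0024,0.0027,-0.13,-0.15,3.43],[-0.0167,-0.0024,0.0027,-0.13,-0.15,3.43],[-0.0167,-0.0024,0.0027,-0.13,-0.15,3.43],[-0.0167,-0.0024,0.0027,-0.13,-0.15,3.43],[-0.0167,-0.0024,0.0027,-0.13,-0.15,3.43],[-0.0167,-0.0024,0.0027,-0.13,-0.15,3.43],[-0.0167,-0.0024,0.0027,-0.13,-0.15,3.43],[-0.0167,-0.0024,0.0027,-0.13,-0.15,3.43]]' 0.055
python3 -m crank '[[-0.0167,-0.0024,0.0027,-0.13,-0.15,3.43],[-0.0167,-0.0024,0.0027,-0.13,-0.15,3.43],[-0.0167,-0.0024,0.0027,-0.13,-0.15,3.43],[-0.0167,-0.0024,0.0027,-0.13,-0.15,3.43],[-0.0167,-0.0024,0.0027,-0.13,-0.15,3.43],[-0.0167,-0.0024,0.0027,-0.13,-0.15,3.43],[-0.0167,-0.0024,0.0027,-0.13,-0.15,3.43],[-0.0167,-0.0024,0.0027,-0.13,-0.15,3.43],[-0.0167,-0.0024,0.0027,-0.13,-0.15,3.43],[-0.0167,-0.0024,0.0027,-0.13,-0.15,3.43]]'
python3 -m crank '[[-0.0167,-0.0024,0.0027,-0.13,-0.15,3.43],[-0.0167,-0.0024,0.0027,-0.13,-0.15,3.43],[-0.0167,-0.0024,0.0027,-0.13,-0.15,3.43],[-0.0167,-0.0024,0.0027,-0.13,-0.15,3.43],[-0.0167,-0.0024,0.0027,-0.13,-0.15,3.43],[0,0,0,0,0,0],[0,0,0,0,0,0]]'
python3 - <<'E'
from h import *
b=np.radians(13.18); bx=np.array([np.cos(b),np.sin(b)]); G=np.array([459.6,-373.0])-55*bx
def flat(xy,yaw,z): return barpose([*xy,z],yaw,0,g=0)
T=cur(); print(T[0],G); T=step(T,flat(G,b,-10),10)
a,d=snap("top"); np.savez("top3.npz",a=a,d=d); P=pts("top",d); L=P[...,:2]-C0; cx=L@ex; cy=L@ey; z=P[...,2]
hsv=cv2.cvtColor(a,cv2.COLOR_RGB2HSV)
m=(cx>108)&(cx<122)&(z<90)
for lo,hi in((-110,-60),(60,110)): k=m&(cy>lo)&(cy<hi); print("z front",np.median(z[k]).round(1))
def edge(v0,v1):
    E=[]
    for v in range(v0,v1,3):
        u=np.nonzero((z[v,285:325]>48)&(z[v,285:325]<75))[0]
        if len(u): E.append(ray("top",285+u.max()+.5,v,62)[:2])
    E=np.array(E,np.float32); q=E-C0; print("edge cx",np.polyfit(q@ey,q@ex,1).round(3),len(E))
edge(222,312)
g=(hsv[...,1]<60)&(z>3)&(z<60)&(cx>128)&(cx<470)&(abs(cy-80)<35)
for x in range(135,465,20):
    k=g&(abs(cx-x)<8)
    if k.sum()>5: print(x,cy[k].min().round(0),cy[k].max().round(0),z[k].mean().round(0),end=" | ")
E
```

```text
clock: 21.38
eef_pos: [611.9, -255.8, 104.2]
ee_rot: [-3.126, -0.049, 1.123]
wrist_force: [0.2, 0.5, -0.4]
finger_gap: 0.599
grasp_force: 0.0
clock: 22.22
eef_pos: [486.3, -363.5, 72.3]
ee_rot: [-3.131, -0.013, 0.525]
wrist_force: [0.3, 0.7, -0.2]
finger_gap: 0.6
grasp_force: 0.0
clock: 22.8
eef_pos: [405.7, -385.1, 58.3]
ee_rot: [-3.14, 0.002, 0.229]
wrist_force: [0.6, -0.1, -0.8]
finger_gap: 0.599
grasp_force: 0.0
[ 405.69958518 -385.13267088   58.34069204] [ 406.04877958 -385.54060572]
10 x [0.0, 0.0001, 0.0068] [-0.01, 0.01, -0.0]
z front 62.4
z front 62.0
edge cx [1.90000e-02 1.24249e+02] 30
135 66.0 88.0 33.0 | 155 50.0 109.0 22.0 | 175 51.0 109.0 25.0 | 195 51.0 110.0 21.0 | 215 66.0 89.0 31.0 | 235 66.0 89.0 30.0 | 255 66.0 90.0 28.0 | 275 68.0 90.0 27.0 | 295 68.0 89.0 26.0 | 315 68.0 90.0 24.0 | 335 68.0 90.0 22.0 | 355 68.0 90.0 21.0 | 375 68.0 90.0 19.0 | 395 68.0 91.0 18.0 | 415 70.0 91.0 17.0 | 435 69.0 91.0 15.0 | 455 70.0 89.0 15.0 |
```

```bash

python3 -m crank '[[0,0.0001,0.0072,0,0,0],[0,0,0.0072,0,0,0],[0,0,0.0072,0,0,0],[0,0,0.0072,0,0,0],[0,0,0.0072,0,0,0],[0,0,0.0072,0,0,0],[0,0,0.0072,0,0,0],[0,0,0.0072,0,0,0],[0,0,0.0072,0,0,0],[0,0,0.0072,0,0,0]]'
python3 -m crank '[[0,0,0.001,0,0,0],[0,0,0.001,0,0,0],[0,0,0,0,0,0]]'
python3 -m crank '[[0,0,0,0,0,0],[0,0,0,0,0,0],[0,0,0,0,0,0],[0,0,0,0,0,0],[0,0,0,0,0,0],[0,0,0,0,0,0]]' 0.0 20
python3 -m crank '[[0,0,-0.005,0,0,0],[0,0,-0.010,0,0,0],[0,0,-0.013,0,0,0],[0,0,-0.013,0,0,0],[0,0,-0.013,0,0,0],[0,0,-0.013,0,0,0],[0,0,-0.010,0,0,0],[0,0,-0.005,0,0,0],[0,0,0,0,0,0]]'
python3 - <<'E'
from h import *
def flat(xy,yaw,z): return barpose([*xy,z],yaw,0,g=0)
T=cur(); print(T[0]); T=step(T,flat(c2w(300,0,0)[:2],YB,75),20);
E
```

```text
clock: 23.68
eef_pos: [405.3, -384.9, -15.2]
ee_rot: [-3.14, 0.003, 0.229]
wrist_force: [-0.3, 0.9, 0.2]
finger_gap: 0.601
grasp_force: 0.0
clock: 23.93
eef_pos: [405.3, -384.9, -16.5]
ee_rot: [-3.14, 0.003, 0.229]
wrist_force: [-0.2, -0.0, 0.2]
finger_gap: 0.597
grasp_force: 0.0
clock: 24.43
eef_pos: [405.5, -385.1, -16.1]
ee_rot: [-3.14, 0.002, 0.229]
wrist_force: [0.4, -0.9, 1.6]
finger_gap: 0.372
grasp_force: 20.0
clock: 25.18
eef_pos: [406.4, -385.8, 67.5]
ee_rot: [3.141, 0.001, 0.229]
wrist_force: [0.3, -0.3, 0.1]
finger_gap: 0.374
grasp_force: 20.0
[ 406.35132284 -385.75755898   67.49662369]
20 x [0.0176, -0.0013, -0.0004] [-0.0, 0.0, -4.29]
```

```bash

python3 -m crank '[[0.0176,-0.0013,-0.0004,0,0,-4.29],[0.0176,-0.0013,-0.0004,0,0,-4.29],[0.0176,-0.0013,-0.0004,0,0,-4.29],[0.0176,-0.0013,-0.0004,0,0,-4.29],[0.0176,-0.0013,-0.0004,0,0,-4.29],[0.0176,-0.0013,-0.0004,0,0,-4.29],[0.0176,-0.0013,-0.0004,0,0,-4.29],[0.0176,-0.0013,-0.0004,0,0,-4.29],[0.0176,-0.0013,-0.0004,0,0,-4.29],[0.0176,-0.0013,-0.0004,0,0,-4.29]]'
python3 -m crank '[[0.0176,-0.0013,-0.0004,0,0,-4.29],[0.0176,-0.0013,-0.0004,0,0,-4.29],[0.0176,-0.0013,-0.0004,0,0,-4.29],[0.0176,-0.0013,-0.0004,0,0,-4.29],[0.0176,-0.0013,-0.0004,0,0,-4.29],[0.0176,-0.0013,-0.0004,0,0,-4.29],[0.0176,-0.0013,-0.0004,0,0,-4.29],[0.0176,-0.0013,-0.0004,0,0,-4.29],[0.0176,-0.0013,-0.0004,0,0,-4.29],[0.0176,-0.0013,-0.0004,0,0,-4.29]]'
python3 -m crank '[[0,0,0,0,0,0],[0,0,0,0,0,0],[0,0,0,0,0,0],[0,0,0,0,0,0]]'
python3 - <<'E'
from h import *
def flat(xy,yaw,z): return barpose([*xy,z],yaw,0,g=0)
T=cur(); print(T[0],bot.observe()["ee_rot"]); 
a,d=snap("top"); P=pts("top",d); hsv=cv2.cvtColor(a,cv2.COLOR_RGB2HSV).astype(int); L=P[...,:2]-C0; cx=L@ex; cy=L@ey
m=(hsv[...,0]<=14)&(hsv[...,1]>150)&(cx>140)&(cx<330)&(abs(cy)<60)&(P[...,2]>60)&(P[...,2]<110)
print(m.sum()); 
if m.sum()>20:
    r=cv2.minAreaRect(np.stack([cx[m],cy[m]],1).astype(np.float32)); print(r,np.median(P[m][:,2]))
T=step(T,flat(c2w(300,0,0)[:2],YB,-13.5),10); T=step(T,flat(c2w(197,0,0)[:2],YB,-13.5),10)
E
```

```text
clock: 26.02
eef_pos: [544.1, -281.4, 68.6]
ee_rot: [-3.137, 0.001, 0.981]
wrist_force: [0.2, -0.2, -0.8]
finger_gap: 0.368
grasp_force: 20.0
clock: 26.85
eef_pos: [574.9, -111.6, 72.8]
ee_rot: [-3.138, -0.002, 1.73]
wrist_force: [-0.0, -0.2, -0.9]
finger_gap: 0.372
grasp_force: 20.0
clock: 27.18
eef_pos: [575.2, -114.3, 73.1]
ee_rot: [-3.138, -0.001, 1.723]
wrist_force: [0.0, 0.2, -0.5]
finger_gap: 0.372
grasp_force: 20.0
[ 575.19357736 -114.32535688   73.11280733] [-3.13832881e+00 -1.00010843e-03  1.72297107e+00]
667
((227.9146270751953, -1.0231571197509766), (33.33514404296875, 116.32167053222656), 89.30010223388672) 98.55918036904
10 x [0.0, 0.0001, 0.0087] [-0.02, -0.01, -0.01]
10 x [0.0103, 0.0, 0.0] [0.0, 0.0, 0.0]
```

The batten is held straight with its inner end at x 170, y≈−1. Lower it and slide it in.

```bash

python3 -m crank '[[0,0.0001,0.0086,0,0,0],[0,0,0.0086,0,0,0],[0,0,0.0086,0,0,0],[0,0,0.0086,0,0,0],[0,0,0.0086,0,0,0],[0,0,0.0086,0,0,0],[0,0,0.0086,0,0,0],[0,0,0.0086,0,0,0],[0,0,0.0086,0,0,0],[0,0,0.0086,0,0,0]]'
python3 -m crank '[[0,0,0,0,0,0],[0,0,0,0,0,0],[0.005,0,0,0,0,0],[0.0095,0,0,0,0,0],[0.0095,0,0,0,0,0],[0.0095,0,0,0,0,0],[0.0095,0,0,0,0,0],[0.0070,0,0,0,0,0],[0,0,0,0,0,0]]'
python3 -m crank '[[0.005,0,0,0,0,0],[0.0095,0,0,0,0,0],[0.0095,0,0,0,0,0],[0.0095,0,0,0,0,0],[0.0095,0,0,0,0,0],[0.0070,0,0,0,0,0],[0.003,0,0,0,0,0],[0,0,0,0,0,0],[0,0,0,0,0,0]]'
python3 - <<'E'
from h import *
p,R=cur(); print(p,(p[:2]-C0)@ex,(p[:2]-C0)@ey)
E
```

```text
clock: 28.07
eef_pos: [575.1, -112.4, -13.5]
ee_rot: [-3.139, -0.002, 1.726]
wrist_force: [0.0, -0.3, -1.2]
finger_gap: 0.37
grasp_force: 20.0
clock: 28.82
eef_pos: [567.2, -60.2, -12.2]
ee_rot: [-3.139, -0.003, 1.73]
wrist_force: [-0.2, -0.2, -1.7]
finger_gap: 0.374
grasp_force: 20.0
clock: 29.57
eef_pos: [559.2, -10.8, -12.4]
ee_rot: [-3.139, -0.001, 1.726]
wrist_force: [-0.2, 0.2, -0.6]
finger_gap: 0.368
grasp_force: 20.0
[559.20288548 -10.77183302 -12.42340795] 195.60871100856622 -0.5641235866549539
```

```bash

python3 -m crank '[[0,0,0.0015,0,0,0],[0,0,0.0015,0,0,0],[0,0,0,0,0,0]]'
python3 -m crank '[[0,0,0,0,0,0],[0,0,0,0,0,0],[0,0,0,0,0,0],[0,0,0,0,0,0]]' 0.05
python3 -m crank '[[0,0,-0.004,0,0,0],[0,0,-0.008,0,0,0],[0,0,-0.014,0,0,0],[0,0,-0.018,0,0,0],[0,0,-0.018,0,0,0],[0,0,-0.018,0,0,0],[0,0,-0.018,0,0,0],[0,0,-0.018,0,0,0],[0,0,-0.014,0,0,0],[0,0,-0.01,0,0,0]]'
python3 - <<'E'
from h import *
T=cur(); print(T[0])
a,d=snap("top"); np.savez("top4.npz",a=a,d=d); P=pts("top",d); L=P[...,:2]-C0; cx=L@ex; cy=L@ey; z=P[...,2]
hsv=cv2.cvtColor(a,cv2.COLOR_RGB2HSV).astype(int)
m=(hsv[...,0]<=14)&(hsv[...,1]>150)&(cx>126)&(cx<260)&(abs(cy)<60)&(z<30)
print(m.sum(),cv2.minAreaRect(np.stack([cx[m],cy[m]],1).astype(np.float32)) if m.sum()>9 else 0)
k=(cx>108)&(cx<122)&(z<90)&(abs(abs(cy)-85)<25); print("front z",np.median(z[k]))
g=(hsv[...,1]<60)&(z>3)&(z<60)&(cx>215)&(cx<470)&(abs(cy-80)<25)
q=np.stack([cx[g],cy[g]],1).astype(np.float32); print(g.sum(),cv2.minAreaRect(q), q[:,0].max())
A,B=arc(-.079); print(A)
T=step(T,barpose(c2w(283.5,79.5,19.5+70),YB,-.079),10);T=step(T,barpose(c2w(283.5,79.5,19.5),YB,-.079),10)
E
```

```text
clock: 29.82
eef_pos: [559.0, -11.3, -15.8]
ee_rot: [-3.138, -0.002, 1.725]
wrist_force: [-0.2, 0.4, -1.1]
finger_gap: 0.372
grasp_force: 20.0
clock: 30.15
eef_pos: [559.3, -10.7, -15.3]
ee_rot: [-3.139, -0.002, 1.726]
wrist_force: [0.6, 1.1, -1.2]
finger_gap: 0.543
grasp_force: 0.0
clock: 30.98
eef_pos: [560.5, -10.7, 127.6]
ee_rot: [3.141, -0.001, 1.726]
wrist_force: [0.2, -1.3, 0.4]
finger_gap: 0.546
grasp_force: 0.0
[560.46104213 -10.66052345 127.56893587]
144 ((141.01431274414062, -1.529317855834961), (30.634119033813477, 31.976552963256836), 2.7140581607818604)
front z 61.85161376922881
514 ((334.01690673828125, 79.78258514404297), (27.31666374206543, 235.61061096191406), 88.6642837524414) 451.7594
[652.24091174 -84.75057086  -3.20427183]
10 x [-0.0088, 0.0079, 0.0056] [0.0, 0.45, 0.01]
10 x [-0.0006, 0.0, 0.007] [0.0, 0.0, 0.0]
```

```bash

python3 -m crank '[[-0.0088,0.0079,0.0056,0,0.45,0],[-0.0088,0.0079,0.0056,0,0.45,0],[-0.0088,0.0079,0.0056,0,0.45,0],[-0.0088,0.0079,0.0056,0,0.45,0],[-0.0088,0.0079,0.0056,0,0.45,0],[-0.0088,0.0079,0.0056,0,0.45,0],[-0.0088,0.0079,0.0056,0,0.45,0],[-0.0088,0.0079,0.0056,0,0.45,0],[-0.0088,0.0079,0.0056,0,0.45,0],[-0.0088,0.0079,0.0056,0,0.45,0]]' 0.05
python3 -m crank '[[0,0,0,0,0,0],[0,0,0,0,0,0],[0,0,0,0,0,0]]'
python3 - <<'E'
from h import *
T=where(); T=step(T,barpose(c2w(283.5,79.5,19.5),YB,-.079),10)
P0=None
for n in("top","side"):
    a,d=snap(n); P=pts(n,d); L=P[...,:2]-C0; cx=L@ex; cy=L@ey; z=P[...,2]
    hsv=cv2.cvtColor(a,cv2.COLOR_RGB2HSV).astype(int)
    m=(hsv[...,0]<=14)&(hsv[...,1]>130)&(cx>128)&(cx<260)&(abs(cy)<60)&(z<30)
    print(n,m.sum(),cv2.minAreaRect(np.stack([cx[m],cy[m]],1).astype(np.float32)) if m.sum()>9 else 0)
E
```

```text
clock: 31.87
eef_pos: [651.6, -84.2, 64.2]
ee_rot: [-3.139, -0.081, 1.726]
wrist_force: [-0.1, 0.5, 0.2]
finger_gap: 0.544
grasp_force: 0.0
clock: 32.12
eef_pos: [650.5, -82.7, 65.2]
ee_rot: [-3.139, -0.081, 1.727]
wrist_force: [0.1, 1.1, 0.1]
finger_gap: 0.541
grasp_force: 0.0
tilt -0.081 mid [282.4, 78.7, 86.7] tip [92.5, 78.4, 107.6] F [0.1 1.1 0.1]
10 x [-0.0006, 0.0001, 0.0067] [-0.02, -0.01, 0.01]
top 431 ((171.28578186035156, -2.100727081298828), (86.51140594482422, 32.743900299072266), 0.5745016932487488)
side 80 ((191.93270874023438, -2.3634109497070312), (42.55691909790039, 34.18157958984375), 0.9035881161689758)
```

The batten's outer end is at x 214.5, so its centre is at 140, y −2, straight. Re-gripping the bar.

```bash

python3 -m crank '[[-0.0006,0.0001,0.0067,0,0,0],[-0.0006,0.0001,0.0067,0,0,0],[-0.0006,0.0001,0.0067,0,0,0],[-0.0006,0.0001,0.0067,0,0,0],[-0.0006,0.0001,0.0067,0,0,0],[-0.0006,0.0001,0.0067,0,0,0],[-0.0006,0.0001,0.0067,0,0,0],[-0.0006,0.0001,0.0067,0,0,0],[-0.0006,0,0.0067,0,0,0],[-0.0006,0,0.0067,0,0,0]]'
python3 -m crank '[[0,0,0,0,0,0],[0,0,0,0,0,0],[0,0,0,0,0,0],[0,0,0,0,0,0],[0,0,0,0,0,0],[0,0,0,0,0,0]]' 0.0 30
python3 - <<'E'
from h import *
T=where(); 
s0=114+4.8-(0.)  
T0=arc(-.079); print(T0[0])
# keep current offset: shift arc by measured difference
dp=T[0]-T0[0]; print(dp)
for t in(-.02,.04,.1,.16,.22): T1=arc(t); T=step(T,(T1[0]+dp,T1[1]),4)
E
```

```text
clock: 33.05
eef_pos: [651.5, -83.9, -2.8]
ee_rot: [-3.139, -0.08, 1.726]
wrist_force: [0.7, -0.1, -0.5]
finger_gap: 0.543
grasp_force: 0.0
clock: 33.55
eef_pos: [652.1, -83.9, -1.6]
ee_rot: [-3.14, -0.08, 1.726]
wrist_force: [0.4, 0.3, -1.1]
finger_gap: 0.275
grasp_force: 30.0
tilt -0.08 mid [283.8, 80.0, 19.9] tip [93.9, 79.8, 40.7] F [ 0.4  0.3 -1.1]
[652.24091174 -84.75057086  -3.20427183]
[-0.18638205  0.87015111  1.62107092]
4 x [-0.0002, -0.0, -0.0016] [-0.02, -0.86, 0.02]
4 x [-0.0002, -0.0, -0.0017] [0.0, -0.86, 0.0]
4 x [-0.0002, 0.0, -0.0017] [0.0, -0.86, -0.0]
4 x [-0.0002, 0.0, -0.0017] [-0.0, -0.86, -0.0]
4 x [-0.0002, 0.0, -0.0017] [0.0, -0.86, 0.0]
```

```bash

python3 -m crank '[[-0.0002,0,-0.0016,0,-0.86,0],[-0.0002,0,-0.0016,0,-0.86,0],[-0.0002,0,-0.0016,0,-0.86,0],[-0.0002,0,-0.0016,0,-0.86,0],[0,0,0,0,0,0]]'
python3 -m crank '[[-0.0002,0,-0.0017,0,-0.86,0],[-0.0002,0,-0.0017,0,-0.86,0],[-0.0002,0,-0.0017,0,-0.86,0],[-0.0002,0,-0.0017,0,-0.86,0],[0,0,0,0,0,0]]'
python3 -c "
from h import *
where()
a,d=snap('top');P=pts('top',d);L=P[...,:2]-C0
m=(abs(L@ex-105)<12)&(abs(abs(L@ey)-95)<18)&(P[...,2]<90); print('front z L/R',np.median(P[m&(L@ey>0)][:,2]),np.median(P[m&(L@ey<0)][:,2]),m.sum())"
```

```text
clock: 33.97
eef_pos: [651.4, -85.3, 4.6]
ee_rot: [-3.138, -0.018, 1.727]
wrist_force: [0.7, -1.1, -5.0]
finger_gap: 0.28
grasp_force: 30.0
clock: 34.38
eef_pos: [651.9, -85.8, 11.7]
ee_rot: [-3.139, 0.042, 1.728]
wrist_force: [-1.3, -2.1, -3.4]
finger_gap: 0.273
grasp_force: 30.0
tilt 0.042 mid [283.1, 79.6, 33.3] tip [92.1, 79.1, 30.7] F [-1.3 -2.1 -3.4]
front z L/R 52.34195855228171 51.62544884072315 285
```

```bash

python3 -m crank '[[-0.0002,0,-0.0017,0,-0.86,0],[-0.0002,0,-0.0017,0,-0.86,0],[-0.0002,0,-0.0017,0,-0.86,0],[-0.0002,0,-0.0017,0,-0.86,0],[0,0,0,0,0,0]]'
python3 -m crank '[[-0.0002,0,-0.0017,0,-0.86,0],[-0.0002,0,-0.0017,0,-0.86,0],[-0.0002,0,-0.0017,0,-0.86,0],[-0.0002,0,-0.0017,0,-0.86,0],[0,0,0,0,0,0],[0,0,0,0,0,0]]'
python3 -c "
from h import *
T=where()
a,d=snap('top');P=pts('top',d);L=P[...,:2]-C0
m=(abs(L@ex-105)<12)&(abs(abs(L@ey)-95)<18)&(P[...,2]<90); print('front z L/R',np.median(P[m&(L@ey>0)][:,2]),np.median(P[m&(L@ey<0)][:,2]),m.sum())
T=step(T,tip(92,17,.24),3);T=step(T,tip(150,42,.3),12);T=step(T,tip(200,90,.1),10)"
```

```text
clock: 34.85
eef_pos: [651.5, -84.1, 17.7]
ee_rot: [-3.138, 0.1, 1.729]
wrist_force: [0.0, 1.2, -9.1]
finger_gap: 0.275
grasp_force: 30.0
clock: 35.35
eef_pos: [652.0, -85.4, 24.9]
ee_rot: [-3.139, 0.16, 1.728]
wrist_force: [-0.4, -0.2, -9.7]
finger_gap: 0.272
grasp_force: 30.0
tilt 0.16 mid [280.2, 79.7, 46.2] tip [90.7, 79.3, 21.3] F [-0.4 -0.2 -9.7]
front z L/R 50.938779109634524 50.783471537900695 285
3 x [-0.0008, 0.0001, -0.0036] [-0.04, -1.53, 0.05]
12 x [-0.0053, -0.0, -0.0017] [0.0, -0.29, 0.0]
10 x [-0.0053, -0.0, 0.0002] [-0.0, 1.15, -0.0]
```

The foot has settled on the batten (front about 11 mm up) and the bar hangs free at 9.7 N. Now withdraw through the middle of the gap.

```bash

python3 -c "
from h import *
T=where()
T=step(T,tip(92,16,.3),5);T=step(T,tip(130,20,.4),10);T=step(T,tip(160,70,.4),5)"
```

```text
tilt 0.16 mid [280.7, 79.5, 46.1] tip [91.3, 79.2, 21.1] F [ 0.5 -0.  -8.7]
5 x [-0.0006, 0.0001, -0.0043] [-0.03, -1.61, 0.02]
10 x [-0.004, 0.0, -0.001] [-0.0, -0.57, 0.0]
5 x [-0.0094, 0.0, -0.0069] [0.0, 0.0, 0.0]
```

```bash

python3 -m crank '[[-0.0006,0,-0.0043,0,-1.61,0],[-0.0006,0,-0.0043,0,-1.61,0],[-0.0006,0,-0.0043,0,-1.61,0],[-0.0006,0,-0.0043,0,-1.61,0],[-0.0006,0,-0.0043,0,-1.61,0],[0,0,0,0,0,0]]' - 40
python3 -m crank '[[-0.004,0,-0.001,0,-0.57,0],[-0.004,0,-0.001,0,-0.57,0],[-0.004,0,-0.001,0,-0.57,0],[-0.004,0,-0.001,0,-0.57,0],[-0.004,0,-0.001,0,-0.57,0],[-0.004,0,-0.001,0,-0.57,0],[-0.004,0,-0.001,0,-0.57,0],[-0.004,0,-0.001,0,-0.57,0],[-0.004,0,-0.001,0,-0.57,0],[-0.004,0,-0.001,0,-0.57,0]]'
python3 -c "
from h import *
T=where()
T=step(T,tip(165,70,.4),6);T=step(T,barpose([560,-230,90],.3,0),20);T=step(T,barpose([560,-230,8],.3,0),10)"
```

```text
clock: 35.9
eef_pos: [652.1, -82.1, 46.8]
ee_rot: [-3.14, 0.299, 1.729]
wrist_force: [0.4, 1.6, -9.9]
finger_gap: 0.273
grasp_force: 40.0
clock: 36.73
eef_pos: [657.1, -118.5, 69.5]
ee_rot: [-3.139, 0.401, 1.727]
wrist_force: [-0.3, -0.3, -9.2]
finger_gap: 0.271
grasp_force: 40.0
tilt 0.401 mid [308.7, 79.6, 89.4] tip [130.7, 79.3, 20.0] F [-0.3 -0.3 -9.2]
6 x [-0.0085, 0.0001, -0.0054] [-0.02, 0.01, 0.02]
20 x [-0.0058, -0.003, 0.0037] [0.82, 0.94, 4.02]
10 x [0.0, 0.0, 0.0082] [0.0, 0.0, 0.0]
```

```bash

python3 -m crank '[[-0.0085,0,-0.0054,0,0,0],[-0.0085,0,-0.0054,0,0,0],[-0.0085,0,-0.0054,0,0,0],[-0.0085,0,-0.0054,0,0,0],[-0.0085,0,-0.0054,0,0,0],[-0.0085,0,-0.0054,0,0,0],[0,0,-0.005,0,0,0],[0,0,-0.005,0,0,0],[0,0,0,0,0,0],[0,0,0,0,0,0]]'
python3 -c "
from h import *
T=where()
T=step(T,barpose([547,-212,90],.117,0),25);T=step(T,barpose([547,-212,12],.117,0),10)"
```

```text
clock: 37.57
eef_pos: [662.0, -147.2, 128.2]
ee_rot: [-3.139, 0.399, 1.729]
wrist_force: [-0.4, -0.0, -9.8]
finger_gap: 0.27
grasp_force: 40.0
tilt 0.399 mid [337.8, 80.1, 148.2] tip [159.7, 79.5, 79.0] F [-0.4 -0.  -9.8]
25 x [-0.0048, -0.0028, 0.0033] [0.73, 0.71, 3.64]
10 x [0.0, 0.0, 0.0078] [0.0, 0.0, 0.0]
```

```bash

python3 -m crank '[[-0.0048,-0.0028,0.0033,0.73,0.71,3.64],[-0.0048,-0.0028,0.0033,0.73,0.71,3.64],[-0.0048,-0.0028,0.0033,0.73,0.71,3.64],[-0.0048,-0.0028,0.0033,0.73,0.71,3.64],[-0.0048,-0.0028,0.0033,0.73,0.71,3.64],[-0.0048,-0.0028,0.0033,0.73,0.71,3.64],[-0.0048,-0.0028,0.0033,0.73,0.71,3.64],[-0.0048,-0.0028,0.0033,0.73,0.71,3.64],[-0.0048,-0.0028,0.0033,0.73,0.71,3.64],[-0.0048,-0.0028,0.0033,0.73,0.71,3.64]]'
python3 -m crank '[[-0.0048,-0.0028,0.0033,0.73,0.71,3.64],[-0.0048,-0.0028,0.0033,0.73,0.71,3.64],[-0.0048,-0.0028,0.0033,0.73,0.71,3.64],[-0.0048,-0.0028,0.0033,0.73,0.71,3.64],[-0.0048,-0.0028,0.0033,0.73,0.71,3.64],[-0.0048,-0.0028,0.0033,0.73,0.71,3.64],[-0.0048,-0.0028,0.0033,0.73,0.71,3.64],[-0.0048,-0.0028,0.0033,0.73,0.71,3.64],[-0.0048,-0.0028,0.0033,0.73,0.71,3.64],[-0.0048,-0.0028,0.0033,0.73,0.71,3.64]]'
python3 -m crank '[[-0.0048,-0.0028,0.0033,0.73,0.71,3.64],[-0.0048,-0.0028,0.0033,0.73,0.71,3.64],[-0.0048,-0.0028,0.0033,0.73,0.71,3.64],[-0.0048,-0.0028,0.0033,0.73,0.71,3.64],[-0.0048,-0.0028,0.0033,0.73,0.71,3.64],[0,0,0,0,0,0],[0,0,0,0,0,0],[0,0,0,0,0,0]]'
python3 -c "
from h import *
T=cur();print(T[0],bot.observe()['ee_rot'])
T=step(T,barpose([547,-212,11],.117,0),10)
a,d=snap('side');P=pts('side',d);hsv=cv2.cvtColor(a,cv2.COLOR_RGB2HSV)
m=(hsv[...,1]<50)&(P[...,2]>70)&(P[...,2]<125)
X=P[...,0]
for x in range(380,760,30):
    k=m&(abs(X-x)<8)&(abs(P[...,1]+212-(x-547)*.117)<18)
    if k.sum()>3: print(x,np.percentile(P[k][:,2],80).round(1),end=' | ')
"
```

```text
clock: 38.4
eef_pos: [627.7, -199.4, 110.8]
ee_rot: [3.059, 0.245, 1.061]
wrist_force: [0.3, -0.9, -9.5]
finger_gap: 0.273
grasp_force: 40.0
clock: 39.23
eef_pos: [573.1, -218.7, 84.3]
ee_rot: [3.088, 0.073, 0.429]
wrist_force: [-0.2, -0.7, -9.5]
finger_gap: 0.272
grasp_force: 40.0
clock: 39.9
eef_pos: [547.0, -213.2, 69.2]
ee_rot: [3.139, -0.0, 0.118]
wrist_force: [-0.1, 0.3, -9.0]
finger_gap: 0.267
grasp_force: 40.0
[ 546.98931386 -213.19514857   69.17673394] [ 3.13920235e+00 -2.90866155e-05  1.17908552e-01]
10 x [0.0, -0.0001, 0.008] [0.01, -0.0, 0.01]
380 98.4 | 410 97.9 | 440 98.3 | 470 98.3 | 500 98.1 | 530 103.3 | 560 95.4 | 590 97.1 | 620 97.2 | 650 96.9 | 680 98.0 | 710 94.3 |
```

```bash

python3 -m crank '[[0,0,0.005,0,0,0],[0,0,0.009,0,0,0],[0,0,0.01,0,0,0],[0,0,0.01,0,0,0],[0,0,0.01,0,0,0],[0,0,0.01,0,0,0],[0,0,0.01,0,0,0],[0,0,0.008,0,0,0],[0,0,0.005,0,0,0],[0,0,0.002,0,0,0]]'
python3 -m crank '[[0,0,0.001,0,0,0],[0,0,0.001,0,0,0],[0,0,0,0,0,0]]'
python3 -m crank '[[0,0,0.001,0,0,0],[0,0,0.001,0,0,0],[0,0,0,0,0,0]]'
```

```text
clock: 40.78
eef_pos: [545.7, -213.3, -11.2]
ee_rot: [3.141, 0.002, 0.115]
wrist_force: [0.2, 0.5, -9.8]
finger_gap: 0.268
grasp_force: 40.0
clock: 41.03
eef_pos: [546.7, -213.7, -11.7]
ee_rot: [3.14, -0.001, 0.115]
wrist_force: [0.2, 0.5, -8.6]
finger_gap: 0.274
grasp_force: 40.0
clock: 41.28
eef_pos: [546.8, -213.7, -13.6]
ee_rot: [3.139, -0.001, 0.115]
wrist_force: [-0.4, -0.0, -8.5]
finger_gap: 0.273
grasp_force: 40.0
```

```bash

python3 -m crank '[[0,0,0.001,0,0,0],[0,0,0.001,0,0,0],[0,0,0,0,0,0]]'
python3 -m crank '[[0,0,0.001,0,0,0],[0,0,0,0,0,0],[0,0,0,0,0,0]]'
```

```text
clock: 41.53
eef_pos: [546.8, -213.8, -13.8]
ee_rot: [3.139, -0.0, 0.115]
wrist_force: [-4.9, 2.4, 9.1]
finger_gap: 0.269
grasp_force: 40.0
clock: 41.78
eef_pos: [546.8, -213.8, -13.9]
ee_rot: [3.139, -0.0, 0.115]
wrist_force: [-7.1, 2.8, 17.0]
finger_gap: 0.271
grasp_force: 40.0
```

Down on the bench. Ease off, open, lift away and check the result.

```bash

python3 -m crank '[[0,0,-0.001,0,0,0],[0,0,-0.0005,0,0,0],[0,0,0,0,0,0]]'
python3 -m crank '[[0,0,0,0,0,0],[0,0,0,0,0,0],[0,0,0,0,0,0],[0,0,0,0,0,0]]' 0.05
python3 -m crank '[[0,0,-0.004,0,0,0],[0,0,-0.008,0,0,0],[0,0,-0.014,0,0,0],[0,0,-0.018,0,0,0],[0,0,-0.018,0,0,0],[0,0,-0.018,0,0,0],[0,0,-0.018,0,0,0],[0,0,-0.018,0,0,0],[0,0,-0.014,0,0,0],[0,0,-0.01,0,0,0]]'
python3 -m crank '[[-0.02,0,-0.02,0,0,0],[-0.02,0,-0.02,0,0,0],[0,0,0,0,0,0],[0,0,0,0,0,0],[0,0,0,0,0,0]]'
python3 - <<'E'
from h import *
a,d=snap("top"); P=pts("top",d); L=P[...,:2]-C0; cx=L@ex; cy=L@ey; z=P[...,2]
hsv=cv2.cvtColor(a,cv2.COLOR_RGB2HSV).astype(int)
m=(hsv[...,0]<=14)&(hsv[...,1]>130)&(cx>128)&(cx<260)&(abs(cy)<60)&(z<30)
print(cv2.minAreaRect(np.stack([cx[m],cy[m]],1).astype(np.float32)))
k=(abs(cx-105)<12)&(z<90)&(abs(abs(cy)-95)<18); print("front z",np.median(z[k]), np.median(z[(abs(cx-105)<12)&(z<90)&(abs(cy-95)<18)]))
cv2.imwrite("pics/tf.png",cv2.resize(a[150:350,180:510,::-1],None,fx=2.4,fy=2.4))
b,e=snap("side"); Q=pts("side",e); h2=cv2.cvtColor(b,cv2.COLOR_RGB2HSV)
for x in range(390,740,40):
    k=(h2[...,1]<50)&(abs(Q[...,0]-x)<8)&(abs(Q[...,1]+213-(x-547)*.117)<14)&(Q[...,2]<40); print(x,np.median(Q[k][:,2]).round(1) if k.sum() else None,end=" | ")
E
```

```text
clock: 42.03
eef_pos: [546.8, -213.8, -13.8]
ee_rot: [3.139, -0.001, 0.115]
wrist_force: [-4.1, 0.9, 10.6]
finger_gap: 0.272
grasp_force: 40.0
clock: 42.37
eef_pos: [547.0, -213.7, -15.4]
ee_rot: [3.14, -0.001, 0.115]
wrist_force: [-0.3, -0.5, -0.4]
finger_gap: 0.533
grasp_force: 0.0
clock: 43.2
eef_pos: [547.2, -213.6, 126.9]
ee_rot: [3.139, -0.002, 0.115]
wrist_force: [1.3, -0.1, 0.7]
finger_gap: 0.545
grasp_force: 0.0
clock: 43.62
eef_pos: [506.8, -217.6, 164.3]
ee_rot: [3.14, -0.0, 0.115]
wrist_force: [-0.3, 0.4, 0.1]
finger_gap: 0.546
grasp_force: 0.0
((171.05181884765625, -1.7888927459716797), (34.07843780517578, 86.07573699951172), 89.8387222290039)
front z 50.771376800532785 50.7268635471671
390 12.4 | 430 12.9 | 470 12.8 | 510 12.1 | 550 12.7 | 590 12.7 | 630 12.5 | 670 13.0 | 710 10.4 |
```

View pics/tf.png

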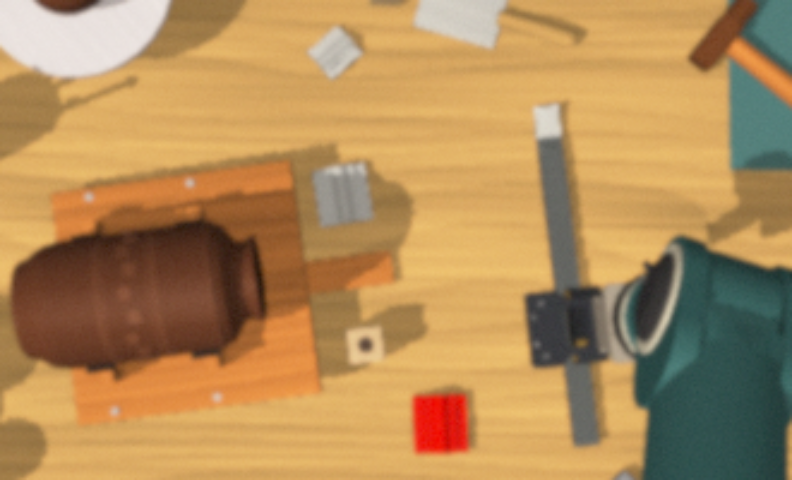

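The final view shows the batten under the middle of the foot at (352,272), sticking out in front. The bar is flat and clear at (565,270), and the block and prop are in place. Handing in.

```bash
python3 -c "
from workcell import bot
print(bot.job_done())"
```

```text
the job is handed in; nothing more can be done
None
```

The job is handed in at about 44 s. By the last camera check the front foot rests on the batten, about 11 mm up, with the batten straight and about 2 mm off the foot's middle; the bar lies flat on the bench clear of the block and cradle. The hand-in returned no verdict.

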